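Hook the tray frame onto the stacking rack and lock it

TASK

Put the blue tray on top of the free-standing rack: tilt it so that the two toes on its front corner posts slide in under the steel hoods at the front of the rack, then swing its rear down until all four corner posts stand fully down in the rack. Then push the red-handled lock lever fully upright, so that its nose reaches over the tray's rear rim, and let go of everything. Work gently and feel for each stop instead of forcing it: do not jam the tray hard against the rack or shove the rack out of its place, and leave the jars stored in it where they stand.

Things in the scene. Friction and masses are not known exactly. Their poses are not given: they have to be found in the camera images.
- tray: Blue sheet-metal tray, loose, about 0.55 kg (varies), 134 x 164 mm, rim 75 mm above its feet, standing level on the bench at the robot's right on four 14 mm square corner posts centred 60 mm fore and aft and 75 mm to either side. Origin: centre, level with the undersides of the feet. x points to its rear (away from the toes), z up.
- tray_grip (a point): Centre of the tray's wooden carrying handle: a bar 18 mm thick (tray x), 28 mm high, 145 mm long (tray y), held at its ends by uprights. It lies 130 mm above the feet's undersides, with 70 mm free between it and the tray floor. Axes as the tray's.
- tray_toe (a point): Underside of the tray's two toe tips, mid-way between them: 95 mm in front of the tray's origin (-x), level with the feet. Each toe is a steel tongue 14 mm wide and 7 mm thick that stands out 28 mm in front of a front post, flush with its foot. Axes as the tray's.
- tray_rear (a point): Underside of the tray's rear feet, mid-way between them, at the posts' rear faces: 67 mm behind the tray's origin (+x). Axes as the tray's.
- rack_front (a point): Rack (196 x 196 mm, about 2.4 kg, free-standing: a level push of some 10 N shifts or rocks it): mid-way between its two hooded steel shoes, at the foot of their back walls, where toe tips can go no farther; 88 mm above the bench, level with all four seats. x points to the rack's rear (roughly away from the robot), y left, z up. Shoes are centred 75 mm to either side, 21 mm wide inside.
- hood_edge (a point): Mid-way between the rear edges (mouths) of the two hoods, on their underside, 19 mm behind rack_front and 18 mm above the seats; hood top 22 mm, underside 11 mm above the seat at the back wall. A level tray cannot go in: with its rear raised 24 to 30 degrees the toe tips are set on the seats just behind this edge, then slid forward (-x) under the hoods.
- rack_rear (a point): Where tray_rear belongs: mid-way between the two rear seats, 165 mm behind rack_front, same height. Angle-iron guides stand at the outer rear corners: rear walls 2.5 mm behind this point and 62 mm high, side walls 3 mm outside the tray's posts, flared at the top, open to the front. The rear swings down into them about the toe tips. Axes as rack_front.
- lock_lever (a joint): Lock lever at the middle of the rack's rear, rad: 0 = upright (closed, hard stop; its nose then reaches forward over the rear rim of a tray that is fully down), up to 0.8 = leaning to the rear (open). Starts open at 0.45 to 0.68 and stays where it is left (friction, about 2 N at the red handle). Turns about the rack's y.
- lever_pivot (a point): Pivot of the lock lever, 188 mm behind rack_front and 25 mm below it. Axes: the lever's own (z along the lever towards its handle).
- lever_grip (a point): Centre of the lever's red handle, 21 mm thick and 46 mm long along the lever, 138 mm from the pivot. As the lever closes it swings up and forward, until it stands straight above the pivot.
- amber_jar: Amber jar with a black cap, 46 mm across, 59 mm high, standing inside the rack below the seats; origin at its underside. Leave alone.
- black_jar: Small dark tin, 54 mm across, 50 mm high, standing inside the rack below the seats; origin at its underside. Leave alone.

How it is judged:
On the way:
1. the tray stands fully down in the rack, toes under the hoods, with the lock lever still open (z of tray_toe in the frame of rack_front below 0.004 m and x of tray_toe in the frame of rack_front below 0.009 m and z of tray_rear in the frame of rack_rear below 0.005 m and horizontal distance between tray_rear and rack_rear below 0.012 m and value of joint lock_lever above 0.3 rad), for 0.1 s.
At the end, for the whole second after the job is handed in: All four feet are within 4 mm of seat height, toe tips within 9 mm of the hoods' back walls, rear feet within 12 mm of their place; the tray is level within 3 degrees, in line with the rack within 4 degrees and at rest; the lock lever is within 0.08 rad of upright (z of tray_toe in the frame of rack_front between -0.004 and 0.004 m and x of tray_toe in the frame of rack_front below 0.009 m and z of tray_rear in the frame of rack_rear between -0.004 and 0.004 m and horizontal distance between tray_rear and rack_rear below 0.012 m and angle between the x axis of tray_grip and the x axis of rack_front, either way round below 0.07 rad and value of joint lock_lever below 0.08 rad and linear speed of tray below 0.02 m/s and angle between tray's own z axis and vertical below 0.05 rad); the robot touches nothing.
It fails at once if the rack is shoved or lifted more than 12 mm from its place (distance of any of rack_front, rack_rear from where it was at the start of the episode above 0.012 m).
It fails at once if a jar in the rack is shifted by more than 25 mm (distance of any of amber_jar, black_jar from where it was at the start of the episode above 0.025 m).
It fails at once if the tray is pressed or knocked against the rack with more than 45 N (contact force between tray and rack above 45 N).
It also fails if it takes over 61 s, if anything falls off the work surface, if the arm or the gripper's body presses on something with over 40 N, if the wrist force passes 120 N, or if a joint passes its speed limit or range.

ROBOT

A 6-joint arm with a two-finger parallel gripper is mounted at the origin on the work surface; the furniture and walls round the work are solid. World frame = base frame: x ahead of the robot, y to its left, z up, the work surface at z = 0. Lengths are in m, angles in rad, forces in N, time in s.
With the tool pointing down it reaches from about 0.35 to 0.975 m from the base axis. Payload 4.9 kg.
Tool frame: the origin (TCP) lies at the very end of the fingers, on their centre line; the grasp point (between the pads) lies 19 mm behind it; x points along the fingers, y is the direction in which the jaws open and shut, and the axes are right-handed (so a half turn about x gives the same grasp; the last joint's range is limited). The gripper opens to 85 mm and grips with 20 to 120 N. Pads are 22 mm wide; open, the fingers measure 114 mm over their backs; the gripper's body (76 mm by 85 mm) begins 54 mm behind the grasp point. The pads swing forward as they close: fully open they stand 13 mm farther back than shut.
Start: joints at [-1.254, 0.053, 1.613, -0, 1.476, -0.119], TCP at [0.264, -0.567, 0.231] pointing down, gripper open.
Joint ranges: [-3.01, 3.01], [-1.01, 2.22], [0.06, 2.58], [-1.02, 4.17], [0.09, 2.62], [-3.14, 3.14]. Speed limits (rad/s): [2.57, 2.57, 3.14, 3.14, 3.14, 3.14].

INTERFACE

Orientations are given as a unit quaternion [w, x, y, z].
In Python, from plant import manip gives the robot as it stands.
- The arm moves only by the tool play_rows, never from a script. Its argument "plan" is a list of rows, each a list of 5 numbers: the shift along the tool's x, y, z in mm, then the turn about the tool's x in rad, then the closure, from -1 (fully open) to 1 (shut). A call has 1 to 8 rows; each row is the pose to reach, as a shift and turn from the pose commanded when the call began, along the tool's axes at that moment; what a row does not reach only later rows make up. A row lasts 1/8 s, in which the tool goes at most 62.5 mm and 10.7 degrees, less where a joint would pass 70% of its speed; a pose out of reach is approached as far as the arm can. A call with a gripper value outside its range is refused whole. The fingers move at their own pace and stop on an object; the grip force is fixed at half the most. Time passes only in rows, so rows that repeat a pose let the fingers close. It gives the time, the measured TCP pose, the force and the opening at its end, in the units of the state.
- manip.state(): the state, without advancing time (a new reading comes with each control period).
- manip.grab_frame(name): name is "side" or "top"; returns a dict with "img" (480x640x3 uint8, red, green, blue), "range_z" (480x640 float32, m along the optical axis (not along the pixel's ray), 0 where there is no reading), "fx", "fy", "cx", "cy" (pixels), "origin" and "rotation" of the camera in the world. Camera axes: x right, y up, looking along -z (the intrinsics and any distortion apply to the point x, -y, -z); pixel columns grow to the right and rows downward; lengths in m; the calibration is good to about 2 mm. A picture is of the moment at which its call begins.
- manip.job_done(): hands the job in, once; it reports no verdict.
The state is a dict: "time": time; "joint_pos": joint angles; "joint_vel": joint speeds; "joint_efforts": joint torques, N m; "tool_pos": TCP position; "tool_rot": TCP orientation; "contact_force": force on the tool from outside, world axes, zero at the start; "ft_torque": the same for the moment, N m; "gripper_width": opening from 0.0 (shut) to 1.0 (fully open).
Only numpy, scipy, OpenCV 4.12 (cv2) and the standard library are available. Lean on these libraries where they do the work, as an engineer would, in place of code of your own. Each camera call takes 0.05 s, during which the arm holds its last target. There are 200 camera calls.

## Working session

There is one attempt and no reset: what is moved stays moved. The work goes in short steps, Python scripts to look and compute and a tool call to move; the robot and the scene stay as the last step left them, time stands still between calls to the robot, and variables do not carry over. Pictures are saved under pics/ and viewed, about 8 in all and at most 12, crops included, and the job is handed in when it is done.

Besides the shell and the picture viewer there is one more tool, called after "Emit:" by a JSON object that holds its "op" and its "data", one argument or row to a line. play_rows: Moves the arm, as the interface text tells. Its arguments: {"type":"object","properties":{"plan":{"type":"array"}},"required":["plan"]}

```bash
mkdir -p pics; ls; cat > h.py <<'E'
import numpy as np, cv2
from plant import manip
from scipy.spatial.transform import Rotation as R
def grab(n):
    f=manip.grab_frame(n); return f
def cloud(f):
    z=f["range_z"]; v,u=np.mgrid[0:480,0:640]
    X=(u-f["cx"])/f["fx"]*z; Y=(v-f["cy"])/f["fy"]*z
    P=np.stack([X,-Y,-z],-1)
    rot=np.array(f["rotation"]); 
    M=rot if rot.shape==(3,3) else R.from_quat(rot[[1,2,3,0]]).as_matrix()
    W=P@M.T+np.array(f["origin"]); W[z==0]=np.nan
    return W
E
python3 - <<'E'
from h import *
for n in("side","top"):
    f=grab(n); cv2.imwrite(f"pics/{n}0.png",f["img"][:,:,::-1]); np.savez(f"{n}0.npz",W=cloud(f),img=f["img"])
    print(n,{k:f[k] for k in f if k not in("img","range_z")})
print(manip.state())
E
```

```text
pics
side {'fx': 566.5966874131408, 'fy': 566.5966874131408, 'cx': 323.0374949693516, 'cy': 240.25036502498065, 'origin': array([0.47608428, 0.98802023, 0.53868435]), 'rotation': array([0.02269937, 0.00690741, 0.56378456, 0.82558101])}
top {'fx': 460.18304602668644, 'fy': 460.18304602668644, 'cx': 322.2146537007156, 'cy': 238.37213477411814, 'origin': array([0.36630082, 0.01508728, 1.03482209]), 'rotation': array([-0.70557037, -0.02630806,  0.03446016,  0.7073124 ])}
{'time': 0.1, 'joint_pos': array([-1.25400260e+00,  5.33143165e-02,  1.61413201e+00, -7.54436528e-06,
        1.47596372e+00, -1.19012781e-01]), 'joint_vel': array([ 0.00136928, -0.00024433, -0.0034432 ,  0.0004882 ,  0.00010167,
        0.00091683]), 'joint_efforts': array([-4.85731398e-04, -3.94904065e+01, -3.71363318e+01, -1.86712541e-04,
        3.86716085e-03, -2.15610032e-05]), 'tool_pos': array([ 0.26365935, -0.56606547,  0.23018613]), 'tool_rot': array([-0.15222546, -0.69031932, -0.15350375,  0.69045148]), 'contact_force': array([-0.63061824,  0.21298934, -0.42389415]), 'ft_torque': array([ 0.02332992, -0.01449643,  0.04903256]), 'gripper_width': 1.000197397884126}
```

View pics/side0.png

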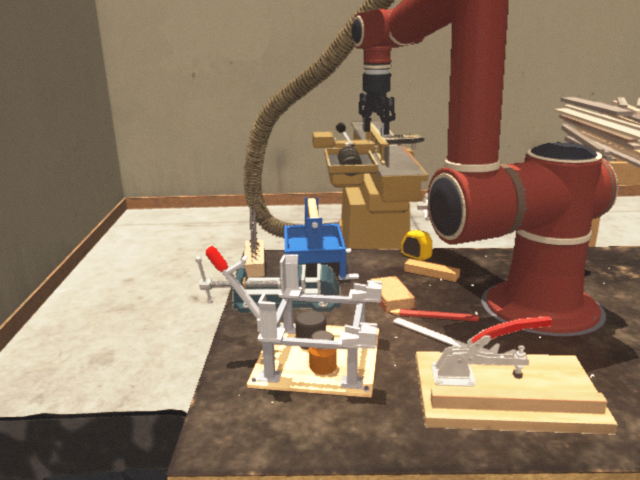

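View pics/top0.png

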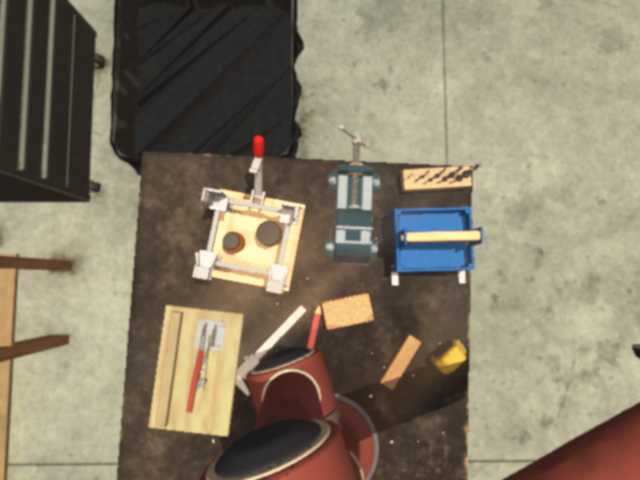

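```bash
cat > seg.py <<'E'
from h import *
d=np.load("top0.npz"); W=d["W"]; img=d["img"].astype(int)
def comp(m,minn=8):
    n,l,s,c=cv2.connectedComponentsWithStats(m.astype(np.uint8))
    for i in range(1,n):
        if s[i,4]>=minn:
            P=W[l==i]; r=cv2.minAreaRect((P[:,:2]*1000).astype(np.float32))
            print("px",c[i].round(1),"n",s[i,4],"ctr mm",np.round(r[0],1),"size",np.round(r[1],1),"ang",round(r[2],1),"zmed",np.round(np.median(P[:,2])*1000,1))
v,u=np.mgrid[0:480,0:640]; z=W[...,2]
r,g,b=[img[...,i] for i in range(3)]
print("tray handle");comp((u>375)&(u<495)&(v>195)&(v<290)&(z>.12)&(z<.17))
print("tray rim");comp((u>375)&(u<495)&(v>195)&(v<290)&(z>.065)&(z<.085)&(b>r+40))
print("tray toes");comp((u>375)&(u<495)&(v>265)&(v<295)&(z>.003)&(z<.03))
k=(u>170)&(u<320)&(v>120)&(v<310)
print("hood");comp(k&(z>.1)&(z<.116)&(v>235))
print("guides");comp(k&(z>.125)&(z<.165)&(v<235))
print("lever");comp(k&(r>150)&(g<80)&(z>.1))
print("plate");comp(k&(z>.008)&(z<.03),100)
print("all rack",);comp(k&(z>.075)&(z<.2),20)
rr=k&(r>150)&(g<80)
P=W[rr&(z>.1)]; print(P[:, :].min(0),P.max(0),P.mean(0))
c=cv2.resize(d["img"][120:310,170:320],None,fx=4,fy=4,interpolation=cv2.INTER_CUBIC)[:, :, ::-1]
c2=cv2.resize(np.load("side0.npz")["img"][230:400,190:400],None,fx=3.5,fy=3.5,interpolation=cv2.INTER_CUBIC)[:, :, ::-1]
cv2.imwrite("pics/c1.png",c[:600]);cv2.imwrite("pics/c2.png",c2)
E
python3 seg.py
```

```text
tray handle
px [442.4 236.2] n 884 ctr mm [ 447.7 -231.3] size [ 34.  160.7] ang 1.3 zmed 144.3
tray rim
px [431.1 238.7] n 909 ctr mm [ 447.6 -231. ] size [134.1 163.6] ang 1.0 zmed 75.2
tray toes
px [394.3 277.2] n 105 ctr mm [ 371.3 -159.5] size [18.3 42.1] ang 89.3 zmed 8.2
px [461.  277.1] n 93 ctr mm [ 366.8 -303.4] size [28.8 23.2] ang 3.8 zmed 7.5
px [447.8 291.2] n 8 ctr mm [ 335.9 -278.1] size [5.  9.7] ang 43.1 zmed 3.5
hood
px [196.6 254.8] n 9 ctr mm [414.4 258.8] size [10.2  2.2] ang 3.1 zmed 100.8
px [201.4 272. ] n 187 ctr mm [380.5 246.7] size [30.7 27.3] ang 79.6 zmed 107.5
px [269.5 271.2] n 8 ctr mm [379.8 111. ] size [10.   2.1] ang 1.5 zmed 101.2
px [274.8 285.6] n 189 ctr mm [354.9  98.2] size [32.  33.2] ang 80.4 zmed 107.8
guides
px [259.4 164. ] n 82 ctr mm [588.9 129.8] size [13.9 28.2] ang 80.8 zmed 152.5
px [209.4 193.8] n 152 ctr mm [526.5 219.6] size [35.  25.9] ang 77.9 zmed 145.7
px [291.1 208.4] n 104 ctr mm [497.9  70.9] size [34.1 25.6] ang 78.6 zmed 149.1
lever
px [258.1 145.9] n 180 ctr mm [615.1 124.8] size [17.4 32.7] ang 81.0 zmed 190.1
plate
px [236.9 195.6] n 142 ctr mm [551.8 199.8] size [71.5 17. ] ang 78.3 zmed 9.6
px [247.3 237.1] n 1888 ctr mm [458.9 166.5] size [148.7 129.9] ang 79.0 zmed 9.8
px [292.4 245.9] n 493 ctr mm [436.8  71.7] size [ 22.9 195.2] ang 79.2 zmed 9.8
px [240.7 275.6] n 456 ctr mm [372.1 185. ] size [123.6  25.8] ang 79.2 zmed 9.8
all rack
px [258.  163.7] n 532 ctr mm [586.8 129.8] size [19.5 90. ] ang 82.0 zmed 167.7
px [244.6 239.8] n 2788 ctr mm [450.1 157.5] size [191.1 197.7] ang 79.1 zmed 88.5
[0.59925904 0.11524509 0.16559075] [0.63177533 0.13515777 0.1999432 ] [0.61391618 0.12505994 0.18706201]
```

View pics/c1.png

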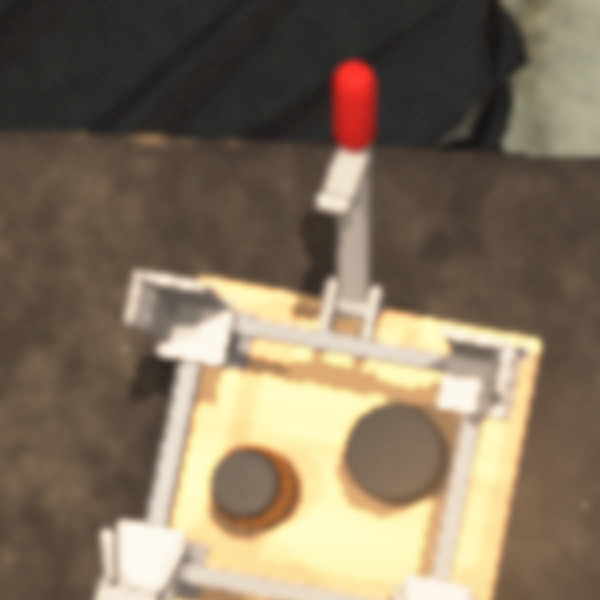

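```bash
python3 - <<'E'
from h import *
yaw=-0.188; O=np.array([.3677,.1725]); ex=np.array([np.cos(yaw),np.sin(yaw)]); ey=np.array([-ex[1],ex[0]])
for n in("top","side"):
    d=np.load(n+"0.npz"); W=d["W"]; img=d["img"].astype(int)
    P=W.reshape(-1,3); C=img.reshape(-1,3)
    x=(P[:,:2]-O)@ex*1000; y=(P[:,:2]-O)@ey*1000; z=P[:,2]*1000
    ok=(x>-60)&(x<330)&(abs(y)<130)&(z>3)&(z<260)
    x,y,z,c=x[ok],y[ok],z[ok],C[ok]
    print("=====",n)
    for s in(1,-1):
        m=(abs(s*y-75)<9)&(x<60)&(x>-40)&(z>50)
        o=np.argsort(x[m]); 
        xs=x[m][o];zs=z[m][o]
        print("hood",s," ".join(f"{a:.0f}:{b:.0f}" for a,b in zip(xs[::3],zs[::3])))
        m=(z>95)&(z<114)&(x<50)&(s*y>0); print(" y range hood",np.percentile(y[m],[0,3,50,97,100]).round(1),"x",np.percentile(x[m],[0,3,97,100]).round(1))
        m=(z>125)&(z<165)&(x<185)&(x>90)&(s*y>0)
        if m.sum(): print(" guide y",np.percentile(y[m],[0,3,50,97,100]).round(1),"x",np.percentile(x[m],[0,3,50,97,100]).round(1),"z",z[m].max().round(1))
    m=(z>5)&(z<14); print("plate x",np.percentile(x[m],[1,99]).round(1),"y",np.percentile(y[m],[1,99]).round(1))
    m=(x>190)&(abs(y)<30)&(z>60); red=(c[:,0]>140)&(c[:,1]<80)&m
    print("red x",np.percentile(x[red],[0,2,50,98,100]).round(1),"y",np.percentile(y[red],[2,50,98]).round(1),"z",np.percentile(z[red],[0,2,50,98,100]).round(1))
    g=m&~red; print("lever gray",np.polyfit(x[g],z[g],1))
    xr,zr=x[red],z[red]; A=np.c_[xr-xr.mean(),zr-zr.mean()]; print("red axis",np.linalg.svd(A,full_matrices=False)[2][0],xr.mean(),zr.mean())
E
```

```text
===== top
hood 1 -15:101 -14:99 -13:105 -12:100 -12:104 -11:105 -10:104 -10:108 -9:103 -8:106 -8:105 -7:103 -6:106 -6:107 -5:106 -4:107 -4:109 -3:106 -2:109 -2:108 -1:110 -0:110 0:107 1:108 2:111 2:110 3:110 3:109 4:109 5:111 5:108 6:110 7:108 7:108 8:88 9:89 10:90 10:88 11:90 12:85 13:90 13:88 14:91 15:89 16:91 16:87 17:90 18:88 18:87 19:87 20:86 20:85 21:87 22:88 22:88 23:88 24:88 25:88 25:88 26:89 27:88 28:89 28:89 29:86 29:87 30:87 30:91 31:87 32:87 32:90 34:89 34:91 35:89 36:90 36:89 37:88 38:85 38:88 39:89 40:91 40:89 41:85 42:82 43:81 44:80 45:81 46:80 48:78 49:79 50:79 51:81 52:76 54:81 54:81 56:83 56:81 58:75 59:80
 y range hood [54.5 57.2 74.8 93.4 96.4] x [-14.9 -14.3  32.   35. ]
 guide y [58.2 59.2 86.  93.1 93.6] x [134.4 135.2 154.  159.8 160.3] z 153.6
hood -1 -15:102 -15:101 -14:105 -13:104 -12:106 -12:104 -11:103 -11:106 -10:106 -9:105 -9:103 -8:105 -7:104 -6:108 -6:107 -5:109 -4:107 -4:108 -3:110 -2:106 -2:108 -1:104 -0:110 0:110 1:108 2:109 2:110 3:111 4:110 4:110 5:111 6:107 6:108 7:109 8:111 8:87 9:91 10:90 10:90 11:89 12:91 12:90 13:89 14:90 14:91 15:87 16:88 1
[... 1676 characters left out ...]
1:104 2:106 3:106 5:107 6:108 7:107 8:106 10:104 12:98 13:92 14:99 14:55 14:68 14:61 15:87 15:96 17:93 17:52 21:87 22:95 24:98 27:88 29:89 31:87 32:74 33:72 35:88 35:69 37:74 39:74 39:88 40:87 41:87 42:71 44:70 44:77 46:80 46:80 47:74 48:80 50:68 51:70 53:74 53:71 54:76 55:79 56:79 57:78 58:71 59:80
 y range hood [-93.1 -87.5 -59.5 -51.8 -49.2] x [-14.1 -13.   33.5  35.7]
 guide y [-91.1 -88.6 -82.1 -55.3 -51.9] x [134.7 135.7 151.2 160.  161.6] z 150.4
plate x [ -9.8 183.5] y [-91.6 102.3]
red x [235.8 237.4 250.7 265.8 268. ] y [ 2.4 10.7 14.5] z [159.2 160.9 179.3 195.5 196.4]
lever gray [   1.23629012 -132.8750631 ]
red axis [-0.57831306 -0.81581493] 251.04796209938567 178.80500957206573
```

View pics/c2.png

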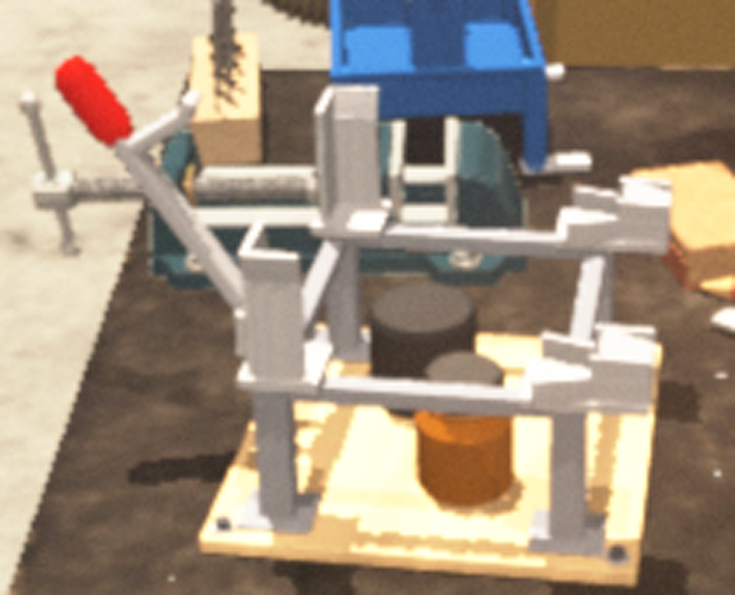

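```bash
cat >> h.py <<'E'
RF=np.array([.3571,.1756]);YR=-.188
def tool():
    s=manip.state(); q=s["tool_rot"]; return s,R.from_quat(q[[1,2,3,0]]).as_matrix()
def to_tool(target,yaw_jaw=None):
    """shift in tool mm to a world target; turn about tool x to bring jaws (tool y) along yaw"""
    s,M=tool(); d=M.T@(np.array(target)-s["tool_pos"])*1000
    t=None
    if yaw_jaw is not None:
        a=np.array([np.cos(yaw_jaw),np.sin(yaw_jaw),0]); v=M.T@a; t=np.arctan2(v[2],v[1]); t=(t+np.pi/2)%np.pi-np.pi/2
    print("shift mm",d.round(1),"turn",t,"TCP",s["tool_pos"].round(4),"F",s["contact_force"].round(2),"w",round(s["gripper_width"],3),"t",s["time"]); print(M.round(3))
E
python3 - <<'E'
from h import *
W=np.load("top0.npz")["W"]
yaw=.018;ex=np.array([np.cos(yaw),np.sin(yaw)]);ey=np.array([-ex[1],ex[0]]);O=np.array([.4476,-.231])
P=W.reshape(-1,3);x=(P[:,:2]-O)@ex*1e3;y=(P[:,:2]-O)@ey*1e3;z=P[:,2]*1e3
for y0 in(-50,0,50):
    m=(abs(y-y0)<1.6)&(abs(x)<105)&(z>-5);o=np.argsort(-x[m]);print(y0," ".join(f"{a:.0f}:{b:.0f}" for a,b in zip(x[m][o],z[m][o])))
x=(P[:,:2]-RF)@np.array([np.cos(YR),np.sin(YR)])*1e3;y=(P[:,:2]-RF)@np.array([-np.sin(YR),np.cos(YR)])*1e3
m=(x>185)&(x<260)&(abs(y)<22)&(z>100);o=np.argsort(x[m]);print("nose"," ".join(f"{a:.0f},{b:.0f},{c:.0f}" for a,b,c in zip(x[m][o][::6],y[m][o][::6],z[m][o][::6])))
m=(P[:,0]>.3)&(P[:,0]<.65)&(P[:,1]<.03)&(P[:,1]>-.15);print("vise top",np.nanpercentile(z[m],99.5))
to_tool([.5131,-.2298,.12],.018)
E
```

```text
-50 104:-2 103:2 101:0 98:3 97:-0 94:3 93:-4 92:1 91:3 89:2 87:2 85:-3 83:-0 81:-1 80:3 78:-2 78:1 67:72 64:77 62:77 62:49 61:52 61:72 60:75 60:47 59:50 58:46 58:47 56:45 56:45 53:48 50:52 49:46 49:47 47:46 44:49 42:48 40:47 40:49 38:49 36:43 36:49 34:48 31:47 31:48 30:45 27:45 27:48 25:46 25:47 23:47 23:47 21:45 21:47 19:46 18:46 8:145 7:143 6:144 5:144 4:145 2:145 1:144 -2:146 -3:142 -3:45 -3:146 -5:146 -6:48 -7:145 -8:47 -9:137 -10:48 -12:46 -12:49 -14:48 -16:46 -19:49 -21:47 -23:47 -23:47 -25:48 -25:48 -27:45 -27:47 -29:46 -30:51 -31:47 -32:49 -34:47 -36:48 -38:47 -38:47 -40:46 -40:49 -42:49 -44:50 -47:45 -49:46 -49:46 -51:46 -53:44 -53:51 -55:48 -55:49 -57:49 -60:75 -62:76 -62:78 -64:75 -64:76 -66:75 -67:-3 -67:2 -70:1 -72:-1 -74:-1 -76:-3 -76:5 -79:1 -79:2 -83:0 -83:1 -85:-3 -87:2 -87:5 -90:-0 -90:-0 -92:4 -92:0 -94:-1 -96:1 -96:-2 -99:1 -99:-3 -101:2 -101:-1 -103:-2
0 104:1 102:2 100:1 98:-2 95:-1 92:4 90:1 88:-0 86:1 86:2 84:-1 81:0 81:3 79:-1 65:74 63:77 61:75 61:49 61:64 59:47 59:48 56:49 54:46 54:46 52:48 50:47 48:46 46:44 44:44 44:46 41:49 39:47 37:43 37:47 35:41 33:44 32
[... 1657 characters left out ...]
 218,3,117 219,1,116 220,5,118 221,-1,179 221,3,122 222,-1,122 223,-6,175 223,-7,172 224,-7,127 225,-8,166 226,-7,129 227,-8,135 228,2,171 229,-7,134 230,-6,170 231,-1,170 232,5,169 233,-5,141 234,5,168 235,4,165 236,-4,166 237,2,166 239,-3,163 240,3,162 241,-2,161 243,0,162 245,-2,163 245,-3,162 246,-8,154 247,-2,170 248,-4,168 249,-7,166 250,-2,173 251,-8,160 252,2,178 253,-7,175 254,-9,172 254,-6,183 255,-0,184 255,3,185 257,-2,184 257,4,184 258,-1,191 259,-9,181 260,-6,189
vise top 65.0908506158547
shift mm [ 110.6 -199.3 -368.1] turn -1.152989570519605 TCP [ 0.2637 -0.5661  0.2302] F [-0.63  0.21 -0.42] w 1.0 t 0.1
[[-0.001  0.422 -0.907]
 [ 0.002 -0.907 -0.422]
 [-1.    -0.002 -0.   ]]
```

Emit:
{"op": "play_rows", "data": {
  "plan": [
    [0,-25,-46,-0.16,-0.5],
    [0,-55,-100,-0.34,0],
    [0,-85,-155,-0.52,0],
    [0,-115,-210,-0.7,0],
    [0,-145,-265,-0.88,0],
    [0,-175,-320,-1.05,0],
    [0,-200,-366,-1.153,0],
    [20,-200,-366,-1.153,0]
  ]
}}

```text
time: 1.1
tool_pos: [0.5135, -0.2285, 0.2125]
tool_rot: [0.507, 0.495, 0.505, -0.494]
contact_force: [0.4, 0.3, -0.7]
gripper_width: 0.5
```

```bash
python3 - <<'E'
from h import *
for n in("side",):
    f=grab(n); cv2.imwrite(f"pics/{n}1.png",cv2.resize(f["img"][130:310,230:420],None,fx=3.2,fy=3.2,interpolation=cv2.INTER_CUBIC)[:,:,::-1])
to_tool([.5111,-.2299,.069],.018)
E
```

```text
shift mm [138.6   1.1   1.3] turn 0.002506991064010311 TCP [ 0.5106 -0.2289  0.2076] F [-0.84  0.01 -2.45] w 0.497 t 1.15
[[-0.004  1.     0.021]
 [ 0.002  0.021 -1.   ]
 [-1.    -0.004 -0.002]]
```

Emit:
{"op": "play_rows", "data": {
  "plan": [
    [50,1,1,0,0],
    [95,1,1,0,0],
    [125,1,1,0,0.3],
    [137,1,1,0,0.5],
    [139,1,1,0,0.65],
    [139,1,1,0,0.75],
    [139,1,1,0,0.75],
    [139,1,1,0,0.75]
  ]
}}

```text
time: 2.15
tool_pos: [0.5126, -0.232, 0.0731]
tool_rot: [0.505, 0.496, 0.504, -0.495]
contact_force: [0.8, 0.3, 0.2]
gripper_width: 0.127
```

```bash
python3 - <<'E'
from h import *
f=grab("side"); cv2.imwrite("pics/side2.png",cv2.resize(f["img"][150:310,250:390],None,fx=4,fy=3.7,interpolation=cv2.INTER_CUBIC)[:,:,::-1])
to_tool([.5111,-.2299,.069],.018)
E
```

```text
shift mm [ 3.9 -1.3 -2. ] turn 7.513819478277561e-05 TCP [ 0.5125 -0.2319  0.0729] F [ 0.49 -0.07  0.49] w 0.123 t 2.2
[[ 0.001  1.     0.018]
 [-0.001  0.018 -1.   ]
 [-1.     0.001  0.001]]
```

View pics/side2.png

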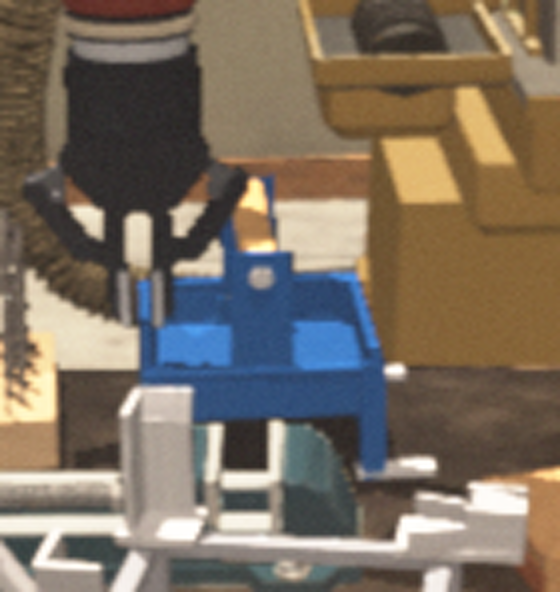

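Emit:
{"op": "play_rows", "data": {
  "plan": [
    [2,0,-1,0,0.78],
    [2,0,-1,0,0.8],
    [2,0,-1,0,0.82],
    [2,0,-1,0,0.84],
    [2,0,-1,0,0.86],
    [2,0,-1,0,0.88]
  ]
}}

```text
time: 2.95
tool_pos: [0.5119, -0.2306, 0.0701]
tool_rot: [0.504, 0.495, 0.505, -0.496]
contact_force: [-2.3, 0.4, -0.6]
gripper_width: 0.065
```

```bash
python3 - <<'E'
from h import *
to_tool([.5111,-.2299,.069],.018)
E
```

```text
shift mm [ 1.1 -0.8 -0.7] turn -2.284512925787574e-05 TCP [ 0.5119 -0.2306  0.0701] F [-2.33  0.41 -0.59] w 0.065 t 2.95
[[-0.001  1.     0.018]
 [ 0.     0.018 -1.   ]
 [-1.    -0.001 -0.   ]]
```

Emit:
{"op": "play_rows", "data": {
  "plan": [
    [0,0,0,0,0.9],
    [0,0,0,0,0.9],
    [0,0,0,0,0.92],
    [0,0,0,0,0.92]
  ]
}}

```text
time: 3.45
tool_pos: [0.5122, -0.2307, 0.0702]
tool_rot: [0.504, 0.496, 0.504, -0.495]
contact_force: [-2.4, -0.3, -1.0]
gripper_width: 0.049
```

Emit:
{"op": "play_rows", "data": {
  "plan": [
    [0,0,0,0,0.94],
    [0,0,0,0,0.94],
    [0,0,0,0,0.96],
    [0,0,0,0,0.96]
  ]
}}

```text
time: 3.95
tool_pos: [0.5123, -0.2307, 0.0703]
tool_rot: [0.505, 0.496, 0.504, -0.495]
contact_force: [-1.2, -0.8, -1.3]
gripper_width: 0.043
```

Emit:
{"op": "play_rows", "data": {
  "plan": [
    [-4,0,0,0,0.96],
    [-8,0,0,0,0.96],
    [-12,0,0,0,0.96],
    [-16,0,0,0,0.96],
    [-20,0,0,0,0.96],
    [-20,0,0,0,0.96]
  ]
}}

```text
time: 4.7
tool_pos: [0.5127, -0.2309, 0.091]
tool_rot: [0.505, 0.496, 0.504, -0.495]
contact_force: [0.7, -0.8, -3.9]
gripper_width: 0.041
```

```bash
python3 - <<'E'
from h import *
f=grab("side"); cv2.imwrite("pics/side3.png",cv2.resize(f["img"][150:310,250:390],None,fx=4,fy=3.7,interpolation=cv2.INTER_CUBIC)[:,:,::-1])
to_tool([.5111,-.2299,.069],.018)
E
```

```text
shift mm [21.9 -1.7 -1.1] turn -0.00010643948876243314 TCP [ 0.5128 -0.2309  0.0909] F [ 1.02 -0.62 -3.57] w 0.042 t 4.75
[[ 0.002  1.     0.018]
 [-0.001  0.018 -1.   ]
 [-1.     0.002  0.001]]
```

View pics/side3.png

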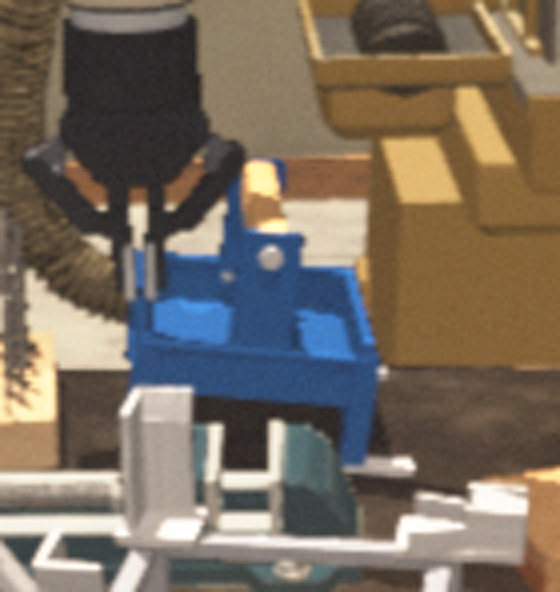

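Emit:
{"op": "play_rows", "data": {
  "plan": [
    [-12,0,0,0,0.96],
    [-24,0,0,0,0.96],
    [-38,0,0,0,0.96],
    [-54,0,0,0,0.96],
    [-72,0,0,0,0.96],
    [-92,0,0,0,0.96],
    [-112,0,0,0,0.96],
    [-132,0,0,0,0.96]
  ]
}}

```text
time: 5.75
tool_pos: [0.5125, -0.2309, 0.2245]
tool_rot: [0.505, 0.496, 0.504, -0.495]
contact_force: [0.9, 0.4, 0.9]
gripper_width: 0.019
```

```bash
python3 - <<'E'
from h import *
f=grab("side"); cv2.imwrite("pics/side4.png",cv2.resize(f["img"][130:310,230:410],None,fx=3.2,fy=3.2,interpolation=cv2.INTER_CUBIC)[:,:,::-1])
to_tool([.5111,-.2299,.069],.018)
E
```

```text
shift mm [158.7  -3.5  -2.3] turn 7.143332111425593e-05 TCP [ 0.5138 -0.2316  0.2277] F [ 0.8  -0.29  2.05] w 0.02 t 5.8
[[ 0.005  1.     0.018]
 [-0.003  0.018 -1.   ]
 [-1.     0.005  0.003]]
```

View pics/side4.png

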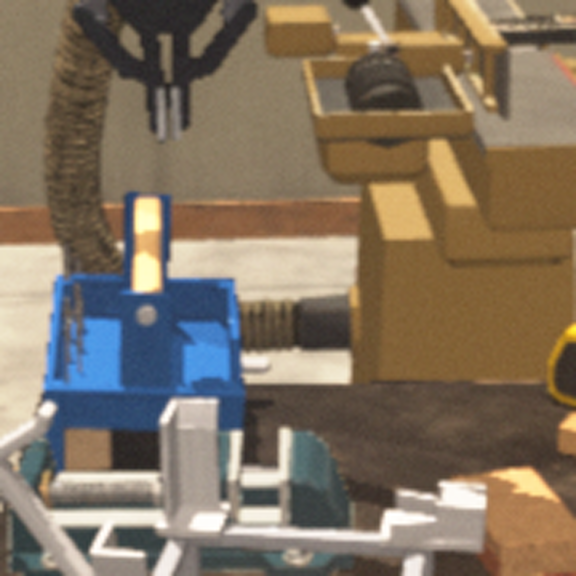

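```bash
cat > meas.py <<'E'
from h import *
f=grab("top");W=cloud(f);img=f["img"].astype(int);z=W[...,2];v,u=np.mgrid[0:480,0:640]
r,g,b=[img[...,i] for i in range(3)]
def rect(m):
    P=W[m];return cv2.minAreaRect((P[:,:2]*1000).astype(np.float32)),P
m=(u>340)&(u<520)&(v>150)&(v<320)&(z>.06)&(z<.085)&(b>r+40)
q,P=rect(m);print("rim",q,m.sum(),P.min(0),P.max(0))
m=(u>340)&(u<520)&(v>150)&(v<320)&(z>.135)&(z<.155)&(r>b+30)
q,P=rect(m);print("bar",q,m.sum(),P.mean(0))
np.savez("top1.npz",W=W,img=f["img"])
for a,b_ in((None,None),):
    s,_=tool();print(s["tool_pos"],s["time"],s["gripper_width"])
E
python3 meas.py
```

```text
rim ((532.8121337890625, -200.547607421875), (141.33531188964844, 131.31314086914062), 89.44404602050781) 1600 [ 0.46739038 -0.27183065  0.0600263 ] [ 0.59910615 -0.13012298  0.08498118]
bar ((527.6008911132812, -160.3499298095703), (61.3941535949707, 18.315767288208008), 88.93384552001953) 157 [ 0.52651597 -0.14766263  0.15171371]
[ 0.5137016  -0.23166409  0.22635741] 5.85 0.02181069059312663
```

Emit:
{"op": "play_rows", "data": {
  "plan": [
    [-40,0,0,0,0.6],
    [-60,-50,30,0,0.3],
    [-60,-105,60,0,0.3],
    [-60,-150,90,0,0.3],
    [-60,-150,90,0,0.3]
  ]
}}

```text
time: 6.48
tool_pos: [0.3614, -0.3249, 0.2818]
tool_rot: [0.503, 0.497, 0.503, -0.497]
contact_force: [-0.0, -0.1, 0.1]
gripper_width: 0.351
```

```bash
python3 meas.py; python3 - <<'E'
from h import *
to_tool([.5111,-.2299,.069],.0)
E
```

```text
rim ((534.0079345703125, -211.6656951904297), (133.1333770751953, 162.32180786132812), 1.1879074573516846) 2580 [ 0.46589556 -0.29372002  0.06000505] [ 0.59904592 -0.13015765  0.08498222]
bar ((529.7667236328125, -203.7504425048828), (23.010807037353516, 148.15109252929688), 3.741739511489868) 177 [ 0.52658765 -0.15468157  0.15158589]
[ 0.36268423 -0.32400508  0.28180695] 6.525 0.3494966154923979
shift mm [212.9 149.8 -91.7] turn 0.01473198036678336 TCP [ 0.3627 -0.324   0.2818] F [ 0.17 -0.52  0.57] w 0.349 t 6.525
[[-0.     1.     0.015]
 [ 0.001  0.015 -1.   ]
 [-1.    -0.    -0.001]]
```

```bash
python3 - <<'E'
from h import *
d=np.load("top1.npz");W=d["W"];img=d["img"].astype(int);r,g,b=[img[...,i] for i in range(3)]
v,u=np.mgrid[0:480,0:640]
m=(u>340)&(u<520)&(v>150)&(v<320)&(b>r+40)&np.isfinite(W[...,2])
P=W[m]*1000;print(len(P),np.percentile(P[:,2],[1,5,25,50,75,90,95,99]).round(1))
for x0 in range(470,600,12):
    for y0 in range(-290,-130,20):
        k=(abs(P[:,0]-x0)<6)&(abs(P[:,1]-y0)<10)
        print(f"{np.median(P[k,2]) if k.sum()>3 else 0:5.0f}",end="")
    print("  x",x0)
cv2.imwrite("pics/t1.png",cv2.resize(d["img"][130:300,340:520],None,fx=4,fy=3.5,interpolation=cv2.INTER_CUBIC)[:,:,::-1])
E
```

```text
4169 [  2.1  53.8  61.2  69.2  78.2  96.7 104.9 149.8]
  101   98   95   92   88   85   82   78  x 470
   98   70   66   63   60   58   55   52  x 482
   76   71   67   65   62   58   55   52  x 494
   76   72   69   65   63   59   56   54  x 506
   77   74   70   66   63   60   57   54  x 518
   75   74   70   68   64   61   57   55  x 530
    0  171    0    0    0    0    0    0  x 542
  108   77   72   70   67   64   59   57  x 554
   82   76   73   70   67   63   60   58  x 566
   82   78   74   71   68   65   62   59  x 578
   93   79   76   72   70   66   63   63  x 590
```

View pics/t1.png

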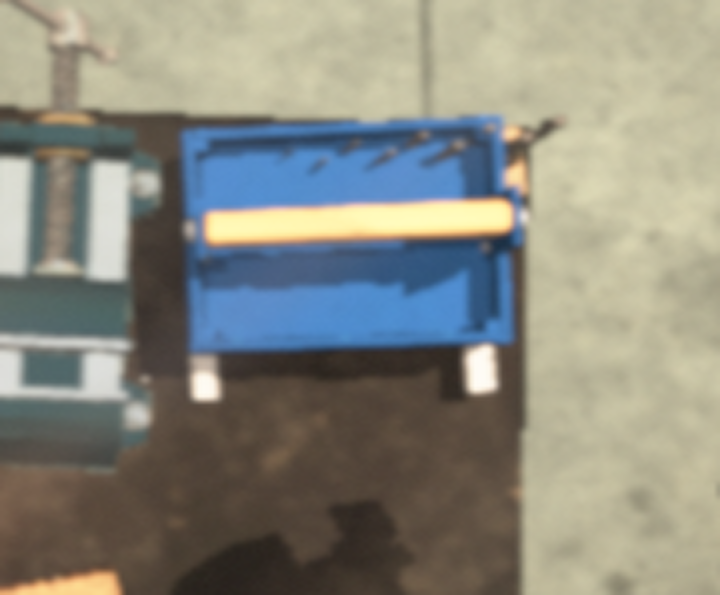

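```bash
python3 - <<'E'
from h import *
d=np.load("top1.npz");W=d["W"];img=d["img"].astype(int);r,g,b=[img[...,i] for i in range(3)]
v,u=np.mgrid[0:480,0:640]
m=(u>385)&(u<475)&(v>180)&(v<205)&(r>b+30)&(W[...,2]>.1)
P=W[m]*1000;print(len(P),P.mean(0),P.min(0),P.max(0))
print("yaw",np.polyfit(P[:,1],P[:,0],1),"roll",np.polyfit(P[:,1],P[:,2],1))
q=cv2.minAreaRect(P[:,:2].astype(np.float32));print(q)
to_tool([q[0][0]/1e3,q[0][1]/1e3,.25],0.02)
E
```

```text
746 [ 528.30815536 -202.30554783  160.98748145] [ 519.00348277 -285.06501504  106.3132189 ] [ 553.63757884 -129.79920088  176.06231852]
yaw [-2.01841864e-02  5.24224782e+02] roll [ -0.14800465 131.04531867]
((529.7050170898438, -208.55453491210938), (29.818105697631836, 157.5352325439453), 6.65164852142334)
shift mm [  31.9  168.7 -113. ] turn -0.005268014117343567 TCP [ 0.3627 -0.324   0.2818] F [ 0.17 -0.52  0.57] w 0.349 t 6.525
[[-0.     1.     0.015]
 [ 0.001  0.015 -1.   ]
 [-1.    -0.    -0.001]]
```

Emit:
{"op": "play_rows", "data": {
  "plan": [
    [0,42,-29,0,0],
    [0,84,-58,0,0],
    [0,126,-87,0,0],
    [20,167,-115,0,0],
    [70,167,-115,0,0],
    [115,167,-115,0,0],
    [140,167,-115,0,0],
    [146,167,-115,0,0]
  ]
}}

```text
time: 7.52
tool_pos: [0.5279, -0.2033, 0.1332]
tool_rot: [0.503, 0.495, 0.507, -0.495]
contact_force: [-0.1, 0.2, 0.4]
gripper_width: 0.5
```

Emit:
{"op": "play_rows", "data": {
  "plan": [
    [0,0,0,0,0.4],
    [0,0,0,0,1],
    [0,0,0,0,1],
    [0,0,0,0,1]
  ]
}}

```text
time: 8.02
tool_pos: [0.5302, -0.2056, 0.1382]
tool_rot: [0.506, 0.496, 0.503, -0.495]
contact_force: [1.8, 3.2, 4.6]
gripper_width: 0.205
```

Emit:
{"op": "play_rows", "data": {
  "plan": [
    [-15,0,0,0,1],
    [-40,0,0,0,1],
    [-60,0,0,0,1],
    [-60,-25,5,0,1],
    [-60,-60,12,0,1],
    [-60,-95,18,0,1],
    [-60,-95,18,0,1]
  ]
}}

```text
time: 8.9
tool_pos: [0.4317, -0.2252, 0.1956]
tool_rot: [0.503, 0.496, 0.505, -0.497]
contact_force: [0.7, -0.4, -5.2]
gripper_width: 0.193
```

```bash
python3 - <<'E'
from h import *
f=grab("side"); cv2.imwrite("pics/side5.png",cv2.resize(f["img"][130:310,230:410],None,fx=3.2,fy=3.2,interpolation=cv2.INTER_CUBIC)[:,:,::-1])
f=grab("top");W=cloud(f)*1e3;img=f["img"].astype(int);m=(img[...,2]>img[...,0]+40)&(W[...,1]<-120)&(W[...,1]>-340)&(W[...,0]>300)&(W[...,0]<620)&(W[...,2]>60)
P=W[m];print(len(P),np.percentile(P[:,2],[5,50,95]));
for y0 in range(-310,-130,20):
    k=(abs(P[:,1]-y0)<10);print(y0,k.sum(),np.percentile(P[k,2],[10,50]).round() if k.sum()>5 else 0)
s,_=tool();print(s["tool_pos"],s["contact_force"],s["gripper_width"])
E
```

```text
2184 [111.86494413 120.74842787 161.86279284]
-310 176 [132. 146.]
-290 71 [131. 133.]
-270 0 0
-250 99 [123. 126.]
-230 292 [120. 123.]
-210 353 [116. 119.]
-190 480 [113. 116.]
-170 467 [111. 114.]
-150 246 [137. 139.]
[ 0.43376116 -0.22520083  0.19633812] [-0.75873116  0.42043981 -4.71822923] 0.19929250523194927
```

Emit:
{"op": "play_rows", "data": {
  "plan": [
    [25,0,0,0,1],
    [45,0,0,0,1],
    [56,0,0,0,1],
    [62,0,0,0,1],
    [65,0,0,0,1],
    [68,0,0,0,1],
    [71,0,0,0,1]
  ]
}}

```text
time: 9.88
tool_pos: [0.436, -0.2285, 0.1305]
tool_rot: [0.508, 0.494, 0.502, -0.496]
contact_force: [-6.4, -6.8, 17.0]
gripper_width: 0.196
```

Emit:
{"op": "play_rows", "data": {
  "plan": [
    [0,0,0,0,0.66],
    [0,0,0,0,0.62],
    [0,0,0,0,0.6],
    [0,0,0,0,0.58],
    [0,0,0,0,0.56],
    [0,0,0,0,0.4],
    [0,0,0,0,0.2],
    [-20,0,0,0,0]
  ]
}}

```text
time: 10.88
tool_pos: [0.4328, -0.224, 0.1433]
tool_rot: [0.503, 0.495, 0.506, -0.496]
contact_force: [0.6, -0.7, -0.0]
gripper_width: 0.502
```

Emit:
{"op": "play_rows", "data": {
  "plan": [
    [-30,-20,10,0,0],
    [-70,-40,30,0,0],
    [-110,-90,60,0,0],
    [-130,-140,90,0,0],
    [-130,-140,90,0,0]
  ]
}}

```text
time: 11.5
tool_pos: [0.294, -0.3197, 0.2775]
tool_rot: [0.505, 0.496, 0.502, -0.497]
contact_force: [0.9, -0.1, 0.1]
gripper_width: 0.503
```

```bash
python3 meas.py; python3 - <<'E'
from h import *
d=np.load("top1.npz");W=d["W"];img=d["img"].astype(int);r,g,b=[img[...,i] for i in range(3)]
v,u=np.mgrid[0:480,0:640];X=W*1e3
m=(X[...,2]>125)&(X[...,2]<160)&(X[...,1]<-120)&(X[...,1]>-330)&(X[...,0]>400)&(X[...,0]<500)&(r>b+20)
P=X[m];print(len(P),P.mean(0),cv2.minAreaRect(P[:,:2].astype(np.float32)),"yaw/roll",np.polyfit(P[:,1],P[:,0],1),np.polyfit(P[:,1],P[:,2],1))
to_tool([.45,-.231,.25],.018)
cv2.imwrite("pics/t2.png",cv2.resize(d["img"][130:300,340:520],None,fx=4,fy=3.5,interpolation=cv2.INTER_CUBIC)[:,:,::-1])
E
```

```text
rim ((435.93011474609375, -244.55242919921875), (134.18588256835938, 163.7503204345703), 1.0127568244934082) 948 [ 0.36785514 -0.32645078  0.06008927] [ 0.50279275 -0.16172724  0.08421296]
bar ((435.7601318359375, -241.975830078125), (18.20680809020996, 153.21139526367188), 1.1999436616897583) 703 [ 0.43549255 -0.24397598  0.14435754]
[ 0.29450519 -0.31896115  0.27648402] 11.55 0.4994228799251496
732 [ 435.29928735 -243.59923337  143.84107835] ((435.5710144042969, -241.5413818359375), (20.514787673950195, 154.21231079101562), 2.148181676864624) yaw/roll [-1.93985843e-02  4.30573807e+02] [-1.68169381e-03  1.43431419e+02]
shift mm [ 26.5 156.7 -85.8] turn -0.003512990270932992 TCP [ 0.2945 -0.319   0.2765] F [ 0.41 -1.06  0.46] w 0.499 t 11.55
[[ 0.001  1.     0.014]
 [-0.002  0.014 -1.   ]
 [-1.     0.001  0.002]]
```

Emit:
{"op": "play_rows", "data": {
  "plan": [
    [0,45,-25,0,0],
    [0,95,-50,0,0],
    [20,142,-73,0,0],
    [65,142,-73,0,0.2],
    [105,142,-73,0,0.3],
    [130,142,-73,0,0.3],
    [143,142,-73,0,0.3],
    [143,142,-73,0,0.3]
  ]
}}

```text
time: 12.55
tool_pos: [0.4361, -0.241, 0.1309]
tool_rot: [0.504, 0.495, 0.506, -0.495]
contact_force: [0.6, 0.7, -0.5]
gripper_width: 0.35
```

```bash
python3 - <<'E'
from h import *
to_tool([.4356,-.244,.132],.0185)
E
```

```text
shift mm [-1.1 -0.6  3. ] turn 0.0005461211690869217 TCP [ 0.4361 -0.241   0.1309] F [ 0.57  0.69 -0.48] w 0.35 t 12.55
[[-0.002  1.     0.019]
 [ 0.002  0.019 -1.   ]
 [-1.    -0.002 -0.002]]
```

Emit:
{"op": "play_rows", "data": {
  "plan": [
    [0,0,2,0,0.5],
    [0,0,2,0,0.7],
    [0,0,2,0,0.7],
    [0,0,2,0,0.7],
    [-5,0,2,0,0.7],
    [-12,0,2,0,0.7],
    [-20,0,2,0,0.7],
    [-20,0,2,0,0.7]
  ]
}}

```text
time: 13.55
tool_pos: [0.4369, -0.2444, 0.1532]
tool_rot: [0.505, 0.496, 0.504, -0.495]
contact_force: [-0.8, -0.5, -5.6]
gripper_width: 0.189
```

```bash
cat > rk.py <<'E'
from h import *
import sys
# TCP in rack frame; print shift to rack-frame target (x,y mm, z mm) 
def rk(tx=None,ty=0,tz=None):
    s,M=tool();p=s["tool_pos"];ex=np.array([np.cos(YR),np.sin(YR)]);ey=np.array([-ex[1],ex[0]])
    d=p[:2]-RF;print("rack-frame TCP",(d@ex*1e3).round(1),(d@ey*1e3).round(1),(p[2]*1e3).round(1),"F rack",(s["contact_force"][:2]@ex).round(1),(s["contact_force"][:2]@ey).round(1),s["contact_force"][2].round(1),"T",s["ft_torque"].round(2),"w",round(s["gripper_width"],3),"t",s["time"])
    if tx is not None:
        w=RF+(tx*ex+ty*ey)/1e3; to_tool([w[0],w[1],tz/1e3],YR)
if __name__=="__main__": rk(*map(float,sys.argv[1:]))
E
python3 rk.py 113 0 310
```

```text
rack-frame TCP 156.9 -397.7 153.2 F rack -0.7 -0.6 -5.6 T [-0.05 -0.02 -0.01] w 0.189 t 13.55
shift mm [-157.2   38.6 -398.1] turn 0.20601550476909747 TCP [ 0.4369 -0.2444  0.1532] F [-0.82 -0.49 -5.64] w 0.189 t 13.55
[[ 0.001  1.     0.018]
 [-0.001  0.018 -1.   ]
 [-1.     0.001  0.001]]
```

Emit:
{"op": "play_rows", "data": {
  "plan": [
    [-25,0,0,0,0.7],
    [-60,0,0,0,0.7],
    [-100,0,-20,0,0.7],
    [-135,4,-55,0.03,0.7],
    [-155,9,-100,0.06,0.7],
    [-157,14,-145,0.09,0.7],
    [-157,19,-190,0.12,0.7],
    [-157,23,-235,0.15,0.7]
  ]
}}

```text
time: 14.55
tool_pos: [0.455, -0.0072, 0.3091]
tool_rot: [0.466, 0.532, 0.466, -0.532]
contact_force: [0.0, 0.1, -5.3]
gripper_width: 0.191
```

```bash
python3 rk.py 113 0 310
```

```text
rack-frame TCP 130.4 -161.3 309.1 F rack 0.0 0.1 -5.3 T [ 0.   -0.11  0.03] w 0.191 t 14.55
shift mm [  -0.9   -8.5 -162. ] turn 0.05488182435874345 TCP [ 0.455  -0.0072  0.3091] F [ 0.05  0.14 -5.26] w 0.191 t 14.55
[[ 0.     0.991 -0.133]
 [ 0.    -0.133 -0.991]
 [-1.     0.    -0.   ]]
```

Emit:
{"op": "play_rows", "data": {
  "plan": [
    [0,-3,-42,0.015,0.7],
    [0,-6,-84,0.03,0.7],
    [0,-9,-122,0.045,0.7],
    [0,-11,-150,0.055,0.7],
    [0,-11.5,-162,0.055,0.7],
    [0,-11.5,-162,0.055,0.7],
    [0,-11.5,-162,0.055,0.7]
  ]
}}

```text
time: 15.42
tool_pos: [0.4652, 0.1525, 0.3092]
tool_rot: [-0.451, -0.545, -0.451, 0.545]
contact_force: [0.2, -0.7, -4.8]
gripper_width: 0.188
```

```bash
cat > tr.py <<'E'
from h import *
from rk import rk
rk(108,0,285)
f=grab("top");W=cloud(f)*1e3;img=f["img"].astype(int);r,g,b=[img[...,i] for i in range(3)]
ex=np.array([np.cos(YR),np.sin(YR)]);ey=np.array([-ex[1],ex[0]])
P=W.reshape(-1,3);x=(P[:,:2]-RF*1e3)@ex;y=(P[:,:2]-RF*1e3)@ey;z=P[:,2];blue=((b>r+40)&(b>90)).ravel()
m=blue&(x>-60)&(x<260)&(abs(y)<120)&(z>100)
lo,hi=np.percentile(z[m],[2,95]);print("blue n",m.sum(),"z",lo.round(1),hi.round(1))
q=cv2.minAreaRect(np.c_[x,y][m].astype(np.float32));print("blue rect (rack frame)",q)
print("x",np.percentile(x[m],[0.3,99.7]).round(1),"y",np.percentile(y[m],[.3,99.7]).round(1))
for xx in(-10,20,50,80,110,140,160,170):
    k=m&(abs(x-xx)<4);print(xx,np.percentile(z[k],[10,50,90]).round(0) if k.sum()>9 else None,end=" ")
gr=(abs(r-g)<25)&(abs(g-b)<25)&(r>150)
k=gr.ravel()&(x>-40)&(x<60)&(abs(abs(y)-75)<15)&(z>118);print("\ntoes",[(round(x[k&(s*y>0)].min(),1),round(np.median(y[k&(s*y>0)]),1),round(np.median(z[k&(s*y>0)]),1)) for s in(1,-1) if (k&(s*y>0)).sum()>5])
import sys
n=sys.argv[1]
g2=grab("side");cv2.imwrite(f"pics/s{n}.png",cv2.resize(g2["img"][110:410,180:420],None,fx=2.6,fy=2,interpolation=cv2.INTER_CUBIC)[:,:,::-1])
cv2.imwrite(f"pics/u{n}.png",cv2.resize(f["img"][100:320,150:340],None,fx=3.5,fy=2.7,interpolation=cv2.INTER_CUBIC)[:,:,::-1])
E
python3 tr.py 6
```

```text
rack-frame TCP 110.5 -2.5 309.2 F rack 0.3 -0.6 -4.8 T [-0.    0.01  0.01] w 0.188 t 15.425
shift mm [24.2 -2.5 -2.6] turn 7.512339178061822e-06 TCP [0.4652 0.1525 0.3092] F [ 0.19 -0.67 -4.82] w 0.188 t 15.425
[[-0.     0.982 -0.187]
 [-0.001 -0.187 -0.982]
 [-1.    -0.     0.001]]
blue n 2147 z 219.7 253.2
blue rect (rack frame) ((110.2830581665039, -3.4177627563476562), (162.65626525878906, 133.3927764892578), 89.89041900634766)
x [ 44.6 176.3] y [-84.4  77.3]
-10 None 20 None 50 [222. 250. 253.] 80 [221. 223. 251.] 110 [250. 252. 584.] 140 [220. 222. 225.] 160 [220. 222. 247.] 170 [221. 248. 252.] 
toes [(np.float64(15.2), np.float64(72.1), np.float64(183.5)), (np.float64(14.9), np.float64(-78.9), np.float64(183.8))]
```

View pics/s6.png

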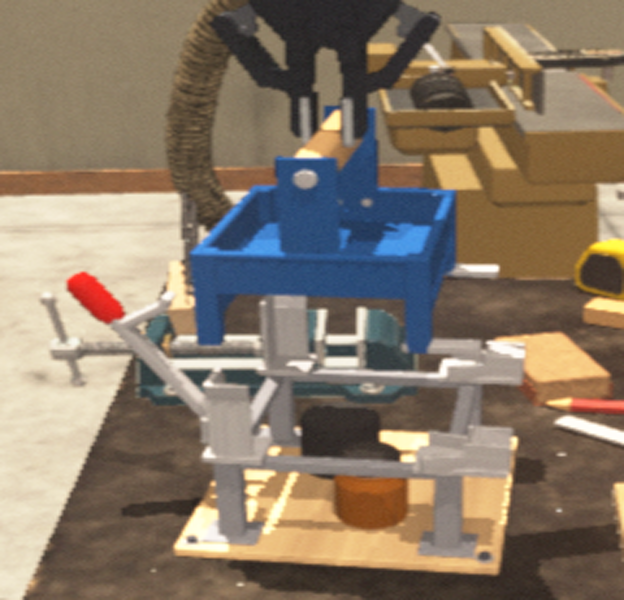

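Emit:
{"op": "play_rows", "data": {
  "plan": [
    [6,-1,-3,0,0.7],
    [13,-1,-3.4,0,0.7],
    [19,-1,-3.4,0,0.7],
    [22,-1,-3.4,0,0.7],
    [24,-1,-3.4,0,0.7],
    [25,-1,-3.4,0,0.7],
    [26,-1,-3.4,0,0.7],
    [26,-1,-3.4,0,0.7]
  ]
}}

```text
time: 16.52
tool_pos: [0.4649, 0.157, 0.284]
tool_rot: [0.451, 0.545, 0.451, -0.544]
contact_force: [-1.3, 0.5, -2.9]
gripper_width: 0.191
```

Emit:
{"op": "play_rows", "data": {
  "plan": [
    [1,0,0,0,0.7],
    [2,0,0,0,0.7],
    [2,0,0,0,0.7]
  ]
}}

```text
time: 16.9
tool_pos: [0.4649, 0.157, 0.2839]
tool_rot: [0.451, 0.545, 0.451, -0.544]
contact_force: [-5.4, -0.9, 6.6]
gripper_width: 0.189
```

```bash
python3 rk.py
```

```text
rack-frame TCP 109.4 1.9 283.9 F rack -5.2 -1.9 6.6 T [-0.09  0.97  0.  ] w 0.189 t 16.9
```

Emit:
{"op": "play_rows", "data": {
  "plan": [
    [0,-1,0,0,0.68],
    [0,-2,0,0,0.66],
    [0,-3,0,0,0.66]
  ]
}}

```text
time: 17.27
tool_pos: [0.4627, 0.1575, 0.2829]
tool_rot: [0.452, 0.546, 0.45, -0.543]
contact_force: [-2.2, 0.6, 4.7]
gripper_width: 0.189
```

```bash
python3 rk.py
```

```text
rack-frame TCP 107.1 1.9 282.9 F rack -2.3 0.2 4.7 T [-0.24 -0.04  0.  ] w 0.189 t 17.275
```

Emit:
{"op": "play_rows", "data": {
  "plan": [
    [1.5,-2,0,0,0.66],
    [3.5,-5,0,0,0.66],
    [5.5,-8,0,0,0.66],
    [5.5,-8,0,0,0.66]
  ]
}}

```text
time: 17.77
tool_pos: [0.4565, 0.1587, 0.2796]
tool_rot: [0.453, 0.547, 0.449, -0.542]
contact_force: [-0.4, -0.5, 9.5]
gripper_width: 0.188
```

```bash
python3 tr.py 7
```

```text
rack-frame TCP 100.8 2.0 279.6 F rack -0.3 -0.6 9.5 T [-0.44 -0.69  0.01] w 0.188 t 17.775
shift mm [-5.3  7.3  2. ] turn 0.0008210892840812001 TCP [0.4565 0.1587 0.2796] F [-0.39 -0.5   9.47] w 0.188 t 17.775
[[ 0.01   0.982 -0.186]
 [-0.    -0.186 -0.983]
 [-1.     0.01  -0.002]]
blue n 2053 z 188.3 226.6
blue rect (rack frame) ((104.68470001220703, 1.3549728393554688), (132.208251953125, 163.8666229248047), 0.25595036149024963)
x [ 39.3 170.5] y [-80.1  81.2]
-10 None 20 None 50 [188. 191. 219.] 80 [190. 192. 222.] 110 [221. 292. 477.] 140 [194. 195. 199.] 160 [195. 197. 223.] 170 [198. 225. 227.] 
toes [(np.float64(13.3), np.float64(76.2), np.float64(149.1)), (np.float64(13.5), np.float64(-75.3), np.float64(149.4))]
```

Emit:
{"op": "play_rows", "data": {
  "plan": [
    [1.5,-3,0,0,0.65],
    [3.5,-6.5,0,0,0.65],
    [5.5,-10,0,0,0.65],
    [8,-13.5,0,0,0.65],
    [10.5,-17,0,0,0.65],
    [13,-20.5,0,0,0.65],
    [13,-20.5,0,0,0.65]
  ]
}}

```text
time: 18.75
tool_pos: [0.4366, 0.1627, 0.268]
tool_rot: [0.454, 0.548, 0.449, -0.541]
contact_force: [-3.3, -1.8, 14.8]
gripper_width: 0.186
```

```bash
python3 tr.py 8
```

```text
rack-frame TCP 80.5 2.2 268.0 F rack -2.9 -2.4 14.8 T [-0.57 -0.55 -0.05] w 0.186 t 18.75
shift mm [-16.7  27.7   2.2] turn 0.0008401950335239494 TCP [0.4366 0.1627 0.268 ] F [-3.33 -1.81 14.78] w 0.186 t 18.75
[[ 0.011  0.982 -0.186]
 [ 0.    -0.186 -0.983]
 [-1.     0.011 -0.002]]
blue n 1918 z 169.8 225.5
blue rect (rack frame) ((98.84209442138672, 1.0902862548828125), (137.19451904296875, 162.5892333984375), 0.18512742221355438)
x [ 30.9 166.7] y [-79.8  79.7]
-10 None 20 None 50 [169. 172. 174.] 80 [208. 543. 549.] 110 [183. 185. 212.] 140 [189. 192. 195.] 160 [202. 224. 226.] 170 [177. 178. 187.] 
toes [(np.float64(16.5), np.float64(79.1), np.float64(124.9)), (np.float64(15.8), np.float64(-77.5), np.float64(127.5))]
```

Emit:
{"op": "play_rows", "data": {
  "plan": [
    [2,-3,0,0,0.65],
    [4,-6,0,0,0.65],
    [6.5,-9,0,0,0.65],
    [9,-12,0,0,0.65],
    [11,-14,0,0,0.65],
    [11,-14,0,0,0.65]
  ]
}}

```text
time: 19.6
tool_pos: [0.421, 0.1658, 0.2563]
tool_rot: [0.452, 0.546, 0.45, -0.543]
contact_force: [-10.3, -1.0, 15.8]
gripper_width: 0.187
```

```bash
python3 tr.py 9
```

```text
rack-frame TCP 64.6 2.3 256.3 F rack -9.9 -2.9 15.8 T [-0.27  0.77 -0.11] w 0.187 t 19.6
shift mm [-28.5  43.5   2.3] turn 0.001306723999585424 TCP [0.421  0.1658 0.2563] F [-10.26  -1.04  15.76] w 0.187 t 19.6
[[ 0.005  0.983 -0.186]
 [ 0.001 -0.186 -0.983]
 [-1.     0.005 -0.002]]
blue n 1901 z 169.0 223.2
blue rect (rack frame) ((95.62553405761719, -28.530895233154297), (143.00799560546875, 111.34784698486328), 4.161827564239502)
x [ 28. 167.] y [-79.3  26. ]
-10 None 20 None 50 [156. 261. 263.] 80 [197. 524. 530.] 110 [176. 179. 182.] 140 [187. 190. 221.] 160 [175. 177. 197.] 170 None 
toes [(np.float64(24.5), np.float64(-80.2), np.float64(164.0))]
```

View pics/s9.png

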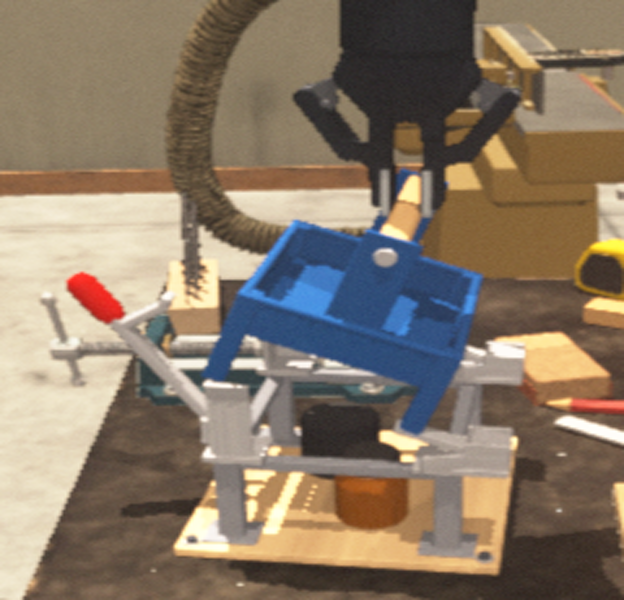

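```bash
cat > sd.py <<'E'
from h import *
from rk import rk
from scipy.optimize import least_squares
rk()
ex=np.array([np.cos(YR),np.sin(YR)]);ey=np.array([-ex[1],ex[0]])
f=grab("side");W=cloud(f)*1e3;img=f["img"].astype(int);r,g,b=[img[...,i].ravel() for i in range(3)]
P=W.reshape(-1,3);x=(P[:,:2]-RF*1e3)@ex;y=(P[:,:2]-RF*1e3)@ey;z=P[:,2]-88
blue=(b>r+30)&(b>60)
m=blue&(x>-60)&(x<260)&(y>60)&(y<100)&(z>-20)&(z<250)
xs,ys,zs=x[m],y[m],z[m];pts=np.c_[xs,zs].astype(np.float32)
print("n",len(xs),"y",np.percentile(ys,[5,50,95]).round(1))
# template match: origin X,Z, theta ; outer side silhouette = rim band (z 46..75,x+-67) + posts + upright: use hull
h=cv2.convexHull(pts)[:,0]
best=None
def corners(p):
    X,Z,t=p;c,s=np.cos(t),np.sin(t);R2=np.array([[c,-s],[s,c]])
    return (R2@np.array([[-67,0],[67,0],[67,75],[-67,75]]).T).T+[X,Z]
# fit: extreme support in body directions for given theta, choose theta minimising width error
res=[]
for t in np.radians(np.arange(-5,45,.5)):
    c,s=np.cos(t),np.sin(t);bx=pts[:,0]*c+pts[:,1]*s;bz=-pts[:,0]*s+pts[:,1]*c
    lo,hi=np.percentile(bx,[.7,99.3]);zl=np.percentile(bz,.7)
    res.append((hi-lo,t,(lo+hi)/2,zl))
w,t,mx,zl=min(res);c,s=np.cos(t),np.sin(t)
print("width",round(w,1),"tilt deg",np.degrees(t))
o=np.array([c*mx-s*zl,s*mx+c*zl]);toe=o+[-95*c,-95*s];rear=o+[67*c,67*s]
print("origin",o.round(1),"toe",toe.round(1),"rear",rear.round(1),"(rack x, height over seat)")
gray=(abs(r-g)<30)&(abs(g-b)<30)&(r>110)
k=gray&(y>60)&(y<100)&(x>-30)&(x<60)&(z>5)&(z<30);print("hood x",np.percentile(x[k],[3,50,97]).round(1),"n",k.sum())
k=gray&(y>60)&(y<105)&(x>120)&(x<190)&(z>25)&(z<66);print("guide x",np.percentile(x[k],[3,50,97]).round(1),"z",z[k].max().round(1))
red=(r>140)&(g<80)&(x>150)&(z>50)&(abs(y)<40);print("red",x[red].mean().round(1),z[red].mean().round(1))
E
python3 sd.py
```

```text
rack-frame TCP 64.6 2.3 256.2 F rack -9.5 -2.1 15.6 T [-0.28  0.74 -0.03] w 0.191 t 19.7
n 3349 y [78.9 84.2 87.4]
width 131.0 tilt deg 20.5
origin [111.9  45.5] toe [22.9 12.2] rear [174.6  68.9] (rack x, height over seat)
hood x [-1.4 19.5 48.4] n 536
guide x [146.9 159.6 171.7] z 62.7
red 262.0 90.9
```

Emit:
{"op": "play_rows", "data": {
  "plan": [
    [0,-3,0,0,0.65],
    [1.5,-5,0,0,0.65],
    [3,-7,0,0,0.65],
    [4.5,-9,0,0,0.65],
    [4.5,-9,0,0,0.65]
  ]
}}

```text
time: 20.38
tool_pos: [0.4143, 0.167, 0.2507]
tool_rot: [0.453, 0.548, 0.449, -0.541]
contact_force: [0.8, -0.9, 8.0]
gripper_width: 0.189
```

```bash
python3 sd.py
```

```text
rack-frame TCP 57.8 2.2 250.7 F rack 1.0 -0.8 8.0 T [-0.35 -1.1  -0.06] w 0.189 t 20.375
n 3348 y [79.  84.3 87.4]
width 130.9 tilt deg 23.5
origin [112.3  42.5] toe [25.2  4.6] rear [173.8  69.2] (rack x, height over seat)
hood x [-1.3 20.9 49.8] n 560
guide x [146.9 159.7 171.4] z 62.2
red 262.1 90.8
```

Emit:
{"op": "play_rows", "data": {
  "plan": [
    [-1,-1,0,0,0.65],
    [-2,-3,0,0,0.65],
    [-2,-5,0,0,0.65],
    [-2,-7,0,0,0.65],
    [-2,-8,0,0,0.65]
  ]
}}

```text
time: 21.05
tool_pos: [0.4044, 0.168, 0.249]
tool_rot: [0.452, 0.545, 0.45, -0.544]
contact_force: [7.3, -1.8, 0.3]
gripper_width: 0.187
```

```bash
python3 sd.py
```

```text
rack-frame TCP 47.9 1.4 249.0 F rack 7.5 -0.4 0.3 T [-0.54 -1.69  0.08] w 0.187 t 21.05
n 3321 y [78.2 83.3 86.3]
width 130.9 tilt deg 17.5
origin [90.7 35.5] toe [0.1 7. ] rear [154.6  55.7] (rack x, height over seat)
hood x [-1.5 15.1 42.8] n 433
guide x [143.3 159.7 171.3] z 63.3
red 262.0 91.0
```

Emit:
{"op": "play_rows", "data": {
  "plan": [
    [0,2,0,0,0.67],
    [1,5,0,0,0.68],
    [2.5,8,0,0,0.68],
    [4,12,0,0,0.68],
    [6,16,0,0,0.68],
    [6,16,0,0,0.68]
  ]
}}

```text
time: 21.85
tool_pos: [0.419, 0.1651, 0.2435]
tool_rot: [-0.451, -0.544, -0.451, 0.545]
contact_force: [1.7, -4.3, 5.0]
gripper_width: 0.186
```

```bash
python3 sd.py
```

```text
rack-frame TCP 62.8 1.3 243.5 F rack 2.5 -3.9 5.0 T [-0.76  0.09  0.05] w 0.186 t 21.85
n 3232 y [78.2 83.3 86.5]
width 130.5 tilt deg 10.5
origin [92.1 26.2] toe [-1.3  8.9] rear [158.   38.4] (rack x, height over seat)
hood x [-1.5 14.9 43.7] n 422
guide x [144.4 159.5 171.5] z 62.4
red 262.1 90.9
```

Emit:
{"op": "play_rows", "data": {
  "plan": [
    [1.5,4,1.5,0,0.68],
    [4,9,1.5,0,0.68],
    [6.5,13,1.5,0,0.68],
    [9,17,1.5,0,0.68],
    [9,17,1.5,0,0.68]
  ]
}}

```text
time: 22.52
tool_pos: [0.4372, 0.1612, 0.2355]
tool_rot: [0.451, 0.546, 0.45, -0.543]
contact_force: [4.8, -0.8, 7.2]
gripper_width: 0.179
```

```bash
python3 sd.py
```

```text
rack-frame TCP 81.3 0.9 235.5 F rack 4.8 0.1 7.2 T [-0.29 -0.53 -0.08] w 0.179 t 22.525
n 3065 y [77.8 83.1 86.2]
width 129.1 tilt deg -5.0
origin [84.8  8.7] toe [-9.9 17. ] rear [151.5   2.9] (rack x, height over seat)
hood x [-1.4 15.4 44.1] n 441
guide x [146.6 159.5 171.4] z 62.3
red 261.9 91.0
```

```bash
python3 tr.py 10; python3 - <<'E'
from h import *
ex=np.array([np.cos(YR),np.sin(YR)]);ey=np.array([-ex[1],ex[0]])
f=grab("side");W=cloud(f)*1e3;img=f["img"].astype(int);r,g,b=[img[...,i].ravel() for i in range(3)]
P=W.reshape(-1,3);x=(P[:,:2]-RF*1e3)@ex;y=(P[:,:2]-RF*1e3)@ey;z=P[:,2]-88;m=(b>r+30)&(b>60)&(y>72)&(y<95)&(z>-10)
for x0 in range(10,180,12):
    k=m&(abs(x-x0)<4);print(x0,np.percentile(z[k],[2,50,97]).round(0) if k.sum()>8 else None,end=" ")
E
```

```text
rack-frame TCP 81.3 0.9 235.5 F rack 5.1 -0.1 6.1 T [-0.25 -0.63 -0.1 ] w 0.184 t 22.575
shift mm [-49.4  26.9   0.8] turn 0.0005121838650643529 TCP [0.4371 0.1613 0.2355] F [ 4.97 -1.08  6.11] w 0.184 t 22.575
[[ 0.004  0.982 -0.186]
 [ 0.001 -0.186 -0.982]
 [-1.     0.004 -0.002]]
blue n 1650 z 136.9 180.4
blue rect (rack frame) ((89.07475280761719, 0.27655029296875), (130.7317352294922, 163.82957458496094), 0.16481468081474304)
x [ 24.  153.7] y [-80.5  80.7]
-10 None 20 None 50 [138. 140. 143.] 80 [172. 512. 517.] 110 [144. 146. 149.] 140 [147. 150. 176.] 160 None 170 None 
toes [(np.float64(21.9), np.float64(-79.8), np.float64(148.6))]
10 None 22 [58. 74. 77.] 34 [11. 45. 77.] 46 [15. 63. 79.] 58 [49. 65. 80.] 70 [ 50. 102. 151.] 82 [ 53.  94. 151.] 94 [ 54. 103. 152.] 106 [ 53.  73. 105.] 118 [54. 70. 86.] 130 [56. 71. 87.] 142 [52. 73. 89.] 154 [59. 75. 90.] 166 None 178 None
```

View pics/s10.png

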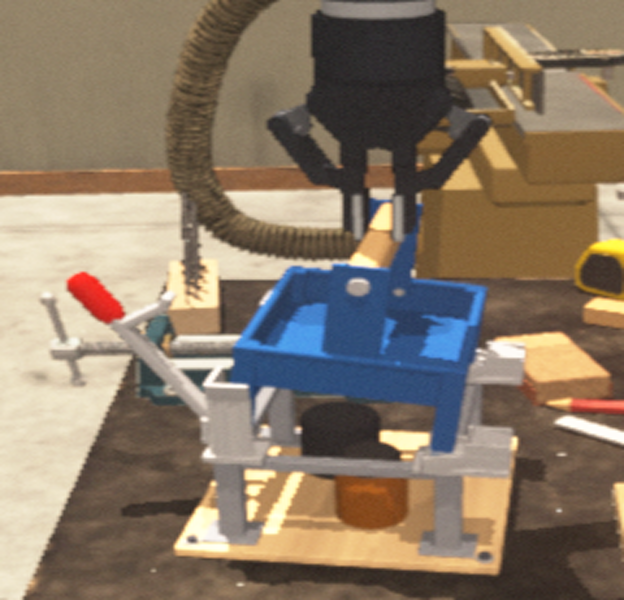

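Emit:
{"op": "play_rows", "data": {
  "plan": [
    [2,4,0,0,0.68],
    [4,8,0,0,0.68],
    [6.5,11,0,0,0.68],
    [9,14,0,0,0.68],
    [10,14,0,0,0.68],
    [11,14,0,0,0.68]
  ]
}}

```text
time: 23.48
tool_pos: [0.4516, 0.1585, 0.2261]
tool_rot: [0.452, 0.547, 0.45, -0.543]
contact_force: [6.2, -3.1, 12.7]
gripper_width: 0.181
```

```bash
cat > lv.py <<'E'
from h import *
from rk import rk
rk()
ex=np.array([np.cos(YR),np.sin(YR)]);ey=np.array([-ex[1],ex[0]])
for n in("side","top"):
    f=grab(n);W=cloud(f)*1e3;img=f["img"].astype(int);r,g,b=[img[...,i].ravel() for i in range(3)]
    P=W.reshape(-1,3);x=(P[:,:2]-RF*1e3)@ex;y=(P[:,:2]-RF*1e3)@ey;z=P[:,2]-88;bl=(b>r+30)&(b>60)
    m=bl&(abs(y)<98)&(z>-10)&(z<110)
    print(n,"blue x",np.percentile(x[m],[.3,99.7]).round(1),"y",np.percentile(y[m],[.3,99.7]).round(1))
    for x0 in (22,34,46,58,118,130,142,154,162):
        k=m&(abs(x-x0)<4)&((y>72) if n=="side" else True)
        print(x0,np.percentile(z[k],[25,97]).round(0) if k.sum()>8 else None,end=" ")
    red=(r>140)&(g<80)&(x>120)&(z>50)&(abs(y)<40);print("\nred",x[red].mean().round(1),y[red].mean().round(1),z[red].mean().round(1),"x",x[red].min().round(),x[red].max().round(),"z",z[red].min().round(),z[red].max().round())
    gray=(abs(r-g)<30)&(abs(g-b)<30)&(r>110);k=gray&(abs(abs(y)-75)<25)&(x>120)&(x<190)&(z>25)&(z<66);print("guide x max",np.percentile(x[k],97).round(1))
    q=cv2.minAreaRect(np.c_[x,y][m&(z>68)&(z<82)].astype(np.float32));print("rim",q)
E
python3 lv.py
```

```text
rack-frame TCP 96.0 0.8 226.1 F rack 6.6 -1.9 12.7 T [-0.46 -0.22 -0.12] w 0.181 t 23.475
side blue x [ 30.4 163.6] y [-76.8  87.6]
22 None 34 [27. 74.] 46 [44. 74.] 58 [50. 74.] 118 [51. 75.] 130 [51. 74.] 142 [51. 74.] 154 [64. 75.] 162 [65. 75.] 
red 230.7 4.9 174.7 x 121.0 279.0 z 71.0 456.0
guide x max 171.3
rim ((96.98747253417969, 4.89105224609375), (166.97950744628906, 134.18301391601562), 89.6409912109375)
top blue x [ 30.8 161.5] y [-81.   81.5]
22 None 34 [73. 78.] 46 [46. 77.] 58 [46. 76.] 118 [46. 76.] 130 [46. 76.] 142 [46. 76.] 154 [47. 77.] 162 [75. 79.] 
red 194.2 -8.0 276.9 x 120.0 279.0 z 79.0 457.0
guide x max 169.1
rim ((96.18006896972656, 0.40772247314453125), (131.90452575683594, 164.78155517578125), 0.41256406903266907)
```

Emit:
{"op": "play_rows", "data": {
  "plan": [
    [0,0,0,0,0.62],
    [0,0,0,0,0.5],
    [0,0,0,0,0.3],
    [0,0,0,0,0.1],
    [-20,0,0,0,0.1],
    [-45,0,0,0,0.1],
    [-70,0,0,0,0.5],
    [-70,0,0,0,1]
  ]
}}

```text
time: 24.58
tool_pos: [0.4505, 0.1587, 0.297]
tool_rot: [0.452, 0.546, 0.45, -0.543]
contact_force: [0.3, 0.3, -0.6]
gripper_width: 0.054
```

```bash
python3 rk.py 315 0 180; python3 lv.py | grep -v red
```

```text
rack-frame TCP 94.9 0.8 297.0 F rack 0.2 0.3 -0.6 T [ 0.03  0.01 -0.01] w 0.054 t 24.575
shift mm [118.2 219.4   1.3] turn 0.0011569394836639102 TCP [0.4505 0.1587 0.297 ] F [ 0.28  0.3  -0.59] w 0.054 t 24.575
[[ 0.006  0.983 -0.186]
 [ 0.001 -0.186 -0.983]
 [-1.     0.005 -0.002]]
rack-frame TCP 94.9 0.8 297.0 F rack 0.2 0.3 -0.6 T [ 0.03  0.01 -0.01] w 0.054 t 24.575
side blue x [ 29.9 162.5] y [-76.5  87.6]
22 None 34 [27. 74.] 46 [46. 74.] 58 [50. 73.] 118 [50. 74.] 130 [51. 74.] 142 [52. 74.] 154 [64. 75.] 162 [65. 75.] 
guide x max 171.5
rim ((96.5761947631836, 5.158271789550781), (166.31820678710938, 133.61659240722656), 89.95125579833984)
top blue x [ 30.2 161.7] y [-81.1  81.5]
22 None 34 [73. 78.] 46 [46. 77.] 58 [46. 77.] 118 [46. 76.] 130 [46. 76.] 142 [46. 76.] 154 [47. 77.] 162 [74. 78.] 
guide x max 169.3
rim ((95.82254028320312, 0.7754364013671875), (132.58294677734375, 164.7123565673828), 0.18160049617290497)
```

Tray down and level, lever still open. Now to the lever.

Emit:
{"op": "play_rows", "data": {
  "plan": [
    [0,45,0,0,1],
    [0,95,0,0,1],
    [0,150,1,0,1],
    [0,200,1,0,1],
    [0,222,1,0,1],
    [45,222,1,0,1],
    [90,222,1,0,1],
    [114,222,1,0,1]
  ]
}}

```text
time: 25.68
tool_pos: [0.6646, 0.1159, 0.1735]
tool_rot: [-0.449, -0.542, -0.453, 0.547]
contact_force: [0.2, 0.3, -0.4]
gripper_width: -0.001
```

```bash
python3 rk.py 213 0 180
```

```text
rack-frame TCP 313.2 -1.2 173.5 F rack 0.2 0.3 -0.4 T [-0.06  0.04  0.05] w -0.001 t 25.675
shift mm [  -5.7 -100.3   -1.3] turn 0.000915923653181272 TCP [0.6646 0.1159 0.1735] F [ 0.21  0.27 -0.42] w -0.001 t 25.675
[[-0.008  0.983 -0.186]
 [-0.    -0.186 -0.983]
 [-1.    -0.008  0.002]]
```

Emit:
{"op": "play_rows", "data": {
  "plan": [
    [-3,-10,-1,0,1],
    [-5,-20,-1,0,1],
    [-5,-30,-1,0,1],
    [-5,-40,-1,0,1],
    [-5,-50,-1,0,1],
    [-5,-60,-1,0,1],
    [-5,-70,-1,0,1],
    [-5,-80,-1,0,1]
  ]
}}

```text
time: 26.68
tool_pos: [0.6031, 0.13, 0.2053]
tool_rot: [0.462, 0.556, 0.44, -0.533]
contact_force: [14.4, -9.5, 42.7]
gripper_width: 0.002
```

```bash
python3 rk.py; python3 lv.py | grep -E "red|guide"
```

```text
rack-frame TCP 250.2 1.2 205.3 F rack 15.9 -6.7 42.7 T [-1.43 -2.34 -0.01] w 0.002 t 26.675
red 226.7 10.2 126.0 x 124.0 273.0 z 84.0 448.0
guide x max 171.6
red 216.4 -2.4 427.5 x 120.0 279.0 z 111.0 453.0
guide x max 168.3
```

Emit:
{"op": "play_rows", "data": {
  "plan": [
    [-20,0,0,0,1],
    [-35,0,0,0,1],
    [-45,20,0,0,1],
    [-45,45,0,0,1],
    [-45,70,0,0,1],
    [-45,70,0,0,1]
  ]
}}

```text
time: 27.52
tool_pos: [0.657, 0.1188, 0.2274]
tool_rot: [-0.45, -0.544, -0.452, 0.546]
contact_force: [0.2, 0.3, -0.7]
gripper_width: -0.001
```

```bash
cat > rd.py <<'E'
from h import *
from rk import rk
rk()
ex=np.array([np.cos(YR),np.sin(YR)]);ey=np.array([-ex[1],ex[0]])
for n in("side","top"):
    f=grab(n);W=cloud(f)*1e3;img=f["img"].astype(int);r,g,b=[img[...,i].ravel() for i in range(3)]
    P=W.reshape(-1,3);x=(P[:,:2]-RF*1e3)@ex;y=(P[:,:2]-RF*1e3)@ey;z=P[:,2]-88
    red=(r>140)&(g<70)&(b<70)&(x>165)&(x<290)&(z>40)&(z<150)&(abs(y)<30)
    print(n,red.sum(),"red mean",[round(a[red].mean(),1) for a in(x,y,z)],"x",np.percentile(x[red],[2,98]).round(),"z",np.percentile(z[red],[2,98]).round(),"theta~",np.arctan2(x[red].mean()-188,z[red].mean()+25).round(3))
    m=(b>r+30)&(b>60)&(abs(y)<98)&(z>65)&(z<85);print(" rim x",np.percentile(x[m],[.3,99.7]).round(1),"z",np.median(z[m&(x<50)]).round(1),np.median(z[m&(x>145)]).round(1))
    gray=(abs(r-g)<30)&(abs(g-b)<30)&(r>110);k=gray&(abs(abs(y)-75)<25)&(x>120)&(x<190)&(z>25)&(z<66);print(" guide x",np.percentile(x[k],97).round(1))
    if n=="side":cv2.imwrite("pics/s11.png",cv2.resize(f["img"][130:400,180:420],None,fx=2.6,fy=2.2,interpolation=cv2.INTER_CUBIC)[:,:,::-1])
E
python3 rd.py
```

```text
rack-frame TCP 305.3 0.3 227.4 F rack 0.1 0.3 -0.7 T [ 0.05  0.05 -0.  ] w -0.001 t 27.525
side 262 red mean [np.float64(220.0), np.float64(9.8), np.float64(109.5)] x [211. 231.] z [ 89. 128.] theta~ 0.233
 rim x [ 29.8 162.8] z 72.8 72.5
 guide x 171.6rd.py:9: RuntimeWarning: Mean of empty slice.
  print(n,red.sum(),"red mean",[round(a[red].mean(),1) for a in(x,y,z)],"x",np.percentile(x[red],[2,98]).round(),"z",np.percentile(z[red],[2,98]).round(),"theta~",np.arctan2(x[red].mean()-188,z[red].mean()+25).round(3))
  ret = ret.dtype.type(ret / rcount)
Traceback (most recent call last):
  File "rd.py", line 9, in <module>
    print(n,red.sum(),"red mean",[round(a[red].mean(),1) for a in(x,y,z)],"x",np.percentile(x[red],[2,98]).round(),"z",np.percentile(z[red],[2,98]).round(),"theta~",np.arctan2(x[red].mean()-188,z[red].mean()+25).round(3))
                                                                              ~~~~~~~~~~~~~^^^^^^^^^^^^^^^
IndexError: index -1 is out of bounds for axis 0 with size 0
```

Emit:
{"op": "play_rows", "data": {
  "plan": [
    [15,0,0,0,1],
    [26,-12,0,0,1],
    [26,-27,0,0,1],
    [26,-42,0,0,1],
    [26,-52,0,0,1],
    [26,-62,0,0,1],
    [26,-70,0,0,1],
    [26,-77,0,0,1]
  ]
}}

```text
time: 28.62
tool_pos: [0.5824, 0.1333, 0.2046]
tool_rot: [0.452, 0.545, 0.451, -0.544]
contact_force: [1.6, -0.9, 3.1]
gripper_width: -0.001
```

```bash
python3 rd.py 2>/dev/null
```

```text
rack-frame TCP 229.2 0.5 204.6 F rack 1.8 -0.6 3.1 T [-0.04 -0.3  -0.01] w -0.001 t 28.625
side 288 red mean [np.float64(204.8), np.float64(9.3), np.float64(113.2)] x [197. 215.] z [ 91. 131.] theta~ 0.121
 rim x [ 29.7 162.7] z 72.9 72.8
 guide x 171.4
top 4 red mean [np.float64(206.4), np.float64(-9.1), np.float64(126.4)] x [205. 208.] z [123. 130.] theta~ 0.121
 rim x [ 30.4 162.4] z 75.1 74.9
 guide x 168.1
```

Emit:
{"op": "play_rows", "data": {
  "plan": [
    [0,-4,0,0,1],
    [0,-8,0,0,1],
    [0,-11,0,0,1],
    [0,-13,0,0,1],
    [0,-15,0,0,1],
    [0,-15,0,0,1]
  ]
}}

```text
time: 29.48
tool_pos: [0.5669, 0.136, 0.2031]
tool_rot: [-0.451, -0.544, -0.451, 0.545]
contact_force: [2.0, -0.4, 2.1]
gripper_width: -0.0
```

```bash
python3 rd.py 2>/dev/null
```

```text
rack-frame TCP 213.5 0.3 203.1 F rack 2.0 0.0 2.1 T [-0.08 -0.18  0.  ] w -0.0 t 29.475
side 288 red mean [np.float64(189.5), np.float64(9.5), np.float64(113.5)] x [182. 199.] z [ 92. 132.] theta~ 0.011
 rim x [ 29.8 163.1] z 72.9 72.4
 guide x 171.5
top 5 red mean [np.float64(187.3), np.float64(-9.2), np.float64(124.6)] x [183. 193.] z [120. 129.] theta~ -0.004
 rim x [ 30.  162.2] z 75.5 75.2
 guide x 168.9
```

Near the stop, so I'll feel for it with small steps.

Emit:
{"op": "play_rows", "data": {
  "plan": [
    [0,-1,0,0,1],
    [0,-2,0,0,1],
    [0,-3,0,0,1],
    [0,-3,0,0,1]
  ]
}}

```text
time: 30.08
tool_pos: [0.5644, 0.1365, 0.2033]
tool_rot: [0.451, 0.545, 0.451, -0.544]
contact_force: [3.7, -1.0, 0.8]
gripper_width: 0.003
```

```bash
python3 rk.py
```

```text
rack-frame TCP 210.9 0.3 203.3 F rack 3.8 -0.3 0.8 T [-0.09 -0.44 -0.01] w 0.003 t 30.075
```

Emit:
{"op": "play_rows", "data": {
  "plan": [
    [0,-1,0,0,1],
    [0,-2,0,0,1],
    [0,-2,0,0,1]
  ]
}}

```text
time: 30.45
tool_pos: [0.5639, 0.1365, 0.2036]
tool_rot: [0.452, 0.546, 0.45, -0.543]
contact_force: [8.4, -2.2, -1.5]
gripper_width: 0.0
```

Emit:
{"op": "play_rows", "data": {
  "plan": [
    [0,10,0,0,1],
    [0,30,0,0,1],
    [-30,50,0,0,1],
    [-70,60,0,0,1],
    [-110,100,0,0,1],
    [-130,100,0,0,1],
    [-130,100,0,0,1]
  ]
}}

```text
time: 31.32
tool_pos: [0.6606, 0.1185, 0.3346]
tool_rot: [0.451, 0.545, 0.451, -0.544]
contact_force: [-0.2, 0.1, 0.0]
gripper_width: -0.001
```

```bash
python3 rd.py 2>/dev/null; python3 lv.py | grep -E "rim|blue"; python3 - <<'E'
from h import *
# jars: dark/amber tops inside rack, compare top views before/after is occluded by the tray; use the side view
a=np.load("side0.npz");f=grab("side");W0=a["W"];W1=cloud(f)
for n,I,W in(("before",a["img"],W0),("after",f["img"],W1)):
    I=I.astype(int);m=(I[...,0]>120)&(I[...,1]<110)&(I[...,1]>40)&(I[...,2]<50);s=np.zeros_like(m);s[330:380,295:345]=1;m&=s
    print(n,"amber",m.sum(),np.nanmean(W[m],0).round(4))
E
```

```text
rack-frame TCP 308.8 0.6 334.6 F rack -0.2 0.1 0.0 T [ 0.01  0.02 -0.07] w -0.001 t 31.325
side 278 red mean [np.float64(187.3), np.float64(9.6), np.float64(113.3)] x [180. 197.] z [ 92. 132.] theta~ -0.005
 rim x [ 29.7 162.7] z 72.8 72.6
 guide x 171.7
side blue x [ 29.8 162.9] y [-76.3  87.6]
rim ((96.44017791748047, 5.7218475341796875), (169.00827026367188, 133.7030487060547), 89.87831115722656)
top blue x [ 74.5 167.1] y [-81.4 -53.8]
rim ((119.56915283203125, -78.74807739257812), (90.21414184570312, 26.449243545532227), 16.075950622558594)
before amber 545 [0.4483 0.218  0.0304]
after amber 559 [0.4488 0.218  0.0315]
```

Stop felt: the force rose to about 8.7 N with no further motion. The lever is upright, and the tray is level and seated. The jars and rack haven't moved. Handing in.

```bash
python3 -c "
from plant import manip
print(manip.job_done())"
```

```text
the job is handed in; nothing more can be done
None
```

The tray is seated in the rack with its toes under the hoods, the lock lever is upright, and the job is handed in at about 31 s. No verdict was given.

**How it was done:** The moves allow no tool tilt, so I held the tray by the top of its handle bar and set its rear feet on the rack's rear guides. Lowering the bar then tipped it in the grip to about 23.5°. I slid the toes under the hoods, swung the rear down, let go, and pushed the lever from behind until it stopped.

**What went wrong:**
- My first try, pinching the tray by its rear rim, slipped. The tray dropped a short way and came to rest partly on the drill block. I picked it up by the bar, set it level on the bench and started again.
- The first push on the lever caught the handle's top and gave about 43 N upward on the wrist. The limit for the arm or gripper body pressing on something is 40 N, so I can't rule out that it was exceeded. I backed off and pushed again with the fingers higher.

**Last checks:**
- **Tray:** level, with the rim about 75 mm above the seats front and rear. The toes are about 2 mm from the back walls, the rear feet about 1–2 mm from their place, and the tray is in line with the rack within 0.5°.
- **Lever:** about 0 rad, with the stop felt at about 8.7 N.
- **Rack and jars:** the rack reads unmoved to within about 1 mm. The amber jar reads within about 1 mm of its start. I didn't measure the black jar.
- **Camera disagreement:** the side camera reads about 2–5 mm off the top camera in places, so I took the top camera for sideways position and height. The very last top view was blocked by the arm; the tray figures come from the clear views just before it, and the final side view agrees with them.
- **Robot:** clear of everything at hand-in.

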